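Find the loaded battery cartridge by heft and close it into the data logger

TASK

One of the three identical closed boxes holds the loaded battery cartridge, the other two hold empty ones: heft the boxes shut to find the heavy one, set them down upright, and open only that one, laying its lid flat on the bench. Lift the loaded cartridge out and lay it in the data logger's battery bay, then close the bay with the blue cover: hook the cover's lip under the ledge and swing its free edge down until it lies flush. Leave the other boxes shut, and do not disturb the tub, the bottle and the jar.

Things in the scene. Friction and masses are not known exactly. Their poses are not given: they have to be found in the camera images.
- box_a_mid (a point): One of three identical cream plastic storage boxes, 122 x 64 x 66 mm (x, y, z) without lid, walls and floor 2.5 mm, standing on a 2 mm sheet of paper. Point: its centre, 33 mm above its underside; x along its length, z up. Box with lid weighs about 0.16 kg, an empty cartridge 0.07 kg, the loaded one 0.38 kg (each within 12 %); any of the boxes may hold the loaded one.
- box_b_mid (a point): One of three identical closed boxes; point and axes as for box_a. In each box lies, centred within 5 mm and lengthwise, one closed dark grey battery cartridge 108 x 53 x 30 mm (x, y, z) with an upright grip fin at the centre of its top: 12 mm along the box's x, 36 mm along y, 24 mm high, from 32.5 to 56.5 mm above the box's underside.
- box_c_mid (a point): One of three identical closed boxes; point and axes as for box_a. Loaded and empty cartridges look alike; nothing on the outside tells which box is the heavy one. The bench on the robot's side of the blue cover (about x 0.415, y -0.035 m from the robot's base) is always free: room there for a lid laid along y.
- lid_a_grip (a point): Red lift-off lid of box_a: plate 122 x 64 x 4 mm over a 5 mm deep plug, loose in the box's mouth; on top a grip bar 60 mm along x, 12 along y, 16 high. Point: centre of the bar, 45 mm above the box's centre when shut, 17 mm above the plug's underside. Not fastened: lifting by the bar takes off the lid alone. Set down on its plug it lies flat.
- lid_b_grip (a point): Red lift-off lid of box_b: plate 122 x 64 x 4 mm over a 5 mm deep plug, loose in the box's mouth; on top a grip bar 60 mm along x, 12 along y, 16 high. Point: centre of the bar, 45 mm above the box's centre when shut, 17 mm above the plug's underside. Not fastened: lifting by the bar takes off the lid alone. Set down on its plug it lies flat.
- lid_c_grip (a point): Red lift-off lid of box_c: plate 122 x 64 x 4 mm over a 5 mm deep plug, loose in the box's mouth; on top a grip bar 60 mm along x, 12 along y, 16 high. Point: centre of the bar, 45 mm above the box's centre when shut, 17 mm above the plug's underside. Not fastened: lifting by the bar takes off the lid alone. Set down on its plug it lies flat.
- logger: Data logger, fixed grey case 190 x 130 x 80 mm (x, y, z), lying on its face, its open battery bay upward. Origin: centre of its underside; z up. The bay is 120 mm (x) by 64 mm (y), at the centre. Around the bay's top is a recess 6 mm deep for the cover (shelf at 74 mm height), from x = -61 to 69.5 and y = -39.5 to 39.5 mm.
- bay: Floor of the logger's battery bay, fixed, 119 x 63 mm, 16 mm above the bench; origin at the centre of its upper face, axes as the logger's. The cartridge lies here lengthwise along x, fin up, either way round, with 6 mm of play at each end and 5 mm at each side.
- ledge (a point): Middle of the lower edge of the logger's ledge, at x = -61, y = 0, z = 74.5 mm in the logger's frame (the end of the recess at -x, towards the robot); axes as the logger's. The ledge is the case's top, 5.5 mm thick, marked by a blue strip on its edge and a metal plate. Beneath it, towards -x, is the slot for the cover's lip: 64 mm wide, 12.5 mm high (62 to 74.5 mm), 14 mm deep.
- cover_grip (a point): Blue battery cover, loose, 0.09 kg, lying right side up on the bench: plate 126.5 x 74 x 6 mm with an upright grip fin on top, 12 mm along x, 40 along y, 20 high. Point: centre of the fin, 10 mm above the plate, 21 mm above the bench; x from lip to free edge, z up. Shut, it is at x 4, y 0, z 90 mm in the logger's frame, the plate flush with the case; held by its weight, no latch.
- cover_lip (a point): Middle of the outer edge of the cover's lip (a tongue 50 mm wide, 3.5 mm thick, standing out 9.5 mm past the plate's -x edge, its underside 5 mm below the plate's): 73 mm to -x of the fin's centre and 19.25 mm below it. Shut: x -69, z 70.75 mm in the logger's frame, 8 mm beneath the ledge.
- cover_free_edge (a point): Middle of the upper edge of the cover's free end, 63 mm to +x of the fin's centre and 10 mm below it. A rib under this end, as deep as the lip, keeps the cover level on the bench.
- tub: Clear plastic tub, 124 mm across, 85 mm high, a bystander; origin at the centre of its underside.
- bottle: Brown bottle, 66 mm across, 150 mm high, a bystander; origin at the centre of its underside.
- jar: Small glass jar with green cap, 60 mm across, 60 mm high, a bystander; origin at the centre of its underside.
Not all that is in view belongs to the job. What is shaped like the part that bears cover_grip but turquoise or yellow is not meant.

How it is judged:
By the outcome, as a careful person would: the job done as asked, in the order asked, and still so for the second after the job is handed in, with the robot touching nothing.
It also fails if it takes over 72 s, if anything falls off the work surface, if the arm or the gripper's body presses on something with over 40 N, if the wrist force passes 120 N, or if a joint passes its speed limit or range.

ROBOT

A 7-joint arm with a two-finger parallel gripper is mounted at the origin on the work surface. World frame = base frame: x ahead of the robot, y to its left, z up, the work surface at z = 0. Lengths are in m, angles in degrees, forces in N, time in s.
With the tool pointing down it reaches from about 0.425 to 0.875 m from the base axis. Payload 4.7 kg.
Tool frame: the origin (TCP) lies at the very end of the fingers, on their centre line; the grasp point (between the pads) lies 19 mm behind it; z points along the fingers, y is the direction in which the jaws open and shut (so a half turn about z gives the same grasp; the last joint's range is limited). The gripper opens to 87 mm and grips with 3 to 60 N. Pads are 19 mm wide; open, the fingers measure 117 mm over their backs; the gripper's body (75 mm by 190 mm) begins 51 mm behind the grasp point.
Start: joints at [-75.567, 18.392, -4.016, 83.108, 1.295, 78.541, -3.26], TCP at [0.153, 0.632, 0.223] pointing down, gripper open.
Joint ranges: [-163.93, 163.93], [-17.29, 119.83], [-79.2, 71.16], [3.27, 140.29], [-89.18, 269.18], [5.43, 117.66], [-154.24, 154.24]. Speed limits (degrees/s): [147.25, 147.25, 180, 180, 180, 180, 180].

INTERFACE

Orientations are given as a 3x3 rotation matrix whose columns are the frame's x, y, z axes.
In Python, from workcell import sensors, snapshot, camera_info, bot, models gives the robot as it stands.
- The arm moves only by the shell command python3 -m inch 'ROWS'. ROWS is a JSON object of lists of equal length, an entry for each row: "dp": the shift along the tool's x, y, z normalised to -1 to 1, where 1 is 100 mm, a list of three; "twist": the turn about the tool's z normalised to -1 to 1, where 1 is 180 degrees; "claw": the closure in counts, from 0 (fully open) to 255 (shut). A call has exactly 5 rows; each row is the pose to reach, as a shift and turn from the pose commanded when the call began, along the tool's axes at that moment, turning the shorter way round; what a row does not reach only later rows make up. A row lasts 1/10 s, in which the tool goes at most 50 mm and 8.59 degrees, less where a joint would pass 70% of its speed; a pose out of reach is approached as far as the arm can. A call with a number of a shift or a turn outside -1 to 1 is refused whole. A call with a gripper value outside its range is refused whole. The fingers move at their own pace and stop on an object; the grip force is fixed at half the most. Time passes only in rows, so rows that repeat a pose let the fingers close, or fill a call up. It gives the time, the measured TCP pose, the force and the opening at its end, in the units of the state.
- sensors.get_obs(): the state, without advancing time (a new reading comes with each control period).
- snapshot(name): name is "scene" or "top" or "wrist"; returns the picture (420x560x3 uint8, red, green, blue); there is no depth.
- camera_info(name): a dict with "fx", "fy", "cx", "cy" (pixels), "distortion" ([k1, k2, p1, p2, k3] as OpenCV has them; the pictures are not rectified), "pose" (4x4, takes a point from camera to world coordinates). Camera axes: x right, y up, looking along -z (the intrinsics and any distortion apply to the point x, -y, -z); pixel columns grow to the right and rows downward; lengths in m; the calibration is good to about 2 mm. A picture is of the moment at which its call begins: read the wrist's pose just before it. camera_info takes no time and is no camera call; for the wrist camera it gives the pose at the moment of the call.
- bot.sign_off(): hands the job in, once; it reports no verdict.
Trained networks look in the newest picture that a camera, given by its name, has taken for a name from the list of things; names that differ only in an ending like _2 or _b are one class to them, and where a whole thing is asked for, a point or a joint stands for the part that bears it (a point fixed in the world has none). Each returns a list of dicts, best first, with "confidence" (0 to 1); they miss things now and then, are a little off and sometimes report something else, mostly with a low value. They report only what shows in the picture. A call takes as long as a camera call. They do not tell look-alikes from the thing itself.
- models.recognise(query, camera): "location" ([x, y, z] in m, in world coordinates, good to about 4 mm: the middle of the surface that is visible of it).
- models.place_of(query, camera): "location" ([x, y, z] in m, in world coordinates, good to about 4 mm: a listed point, or the origin of a listed thing).
The state is a dict: "t": time; "joints": joint angles; "joint_velocities": joint speeds; "joint_torque": joint torques, N m; "ee_pos": TCP position; "orientation": TCP orientation; "ft_force": force on the tool from outside, world axes, zero at the start; "torque": the same for the moment, N m; "finger_gap": opening from 0.0 (shut) to 1.0 (fully open).
Only numpy, scipy, OpenCV 4.12 (cv2) and the standard library are available. Lean on these libraries where they do the work, as an engineer would, in place of code of your own. Each camera call takes 0.05 s, during which the arm holds its last target.

## Working session

There is one attempt and no reset: what is moved stays moved. The work goes in short steps, Python scripts to look and compute and a shell command to move; the robot and the scene stay as the last step left them, time stands still between calls to the robot, and variables do not carry over. Pictures are saved under pics/ and viewed, and the job is handed in when it is done.

```bash
ls; mkdir -p pics; python3 - <<'E'
from workcell import sensors, snapshot, camera_info, bot, models
import cv2,numpy as np
o=sensors.get_obs()
for k in o: print(k,np.round(o[k],3).tolist())
for n in("top","scene"):
    cv2.imwrite(f"pics/{n}0.png",snapshot(n)[:,:,::-1])
    c=camera_info(n);print(n,c["fx"],c["distortion"],np.round(c["pose"],3).tolist())
    for q in["box_a_mid","lid_a_grip","logger","cover_grip","cover_lip","cover_free_edge","ledge","bay","tub","bottle","jar"]:
        print(q,[(np.round(d["location"],3).tolist(),round(d["confidence"],2)) for d in models.place_of(q,n)][:5])
print(sensors.get_obs()["t"])
E
```

```text
pics
t 0.0
joints [-75.568, 18.438, -4.018, 83.175, 1.293, 78.54, -3.26]
joint_velocities [0.053, -0.122, -0.003, 0.082, -0.017, -0.111, -0.08]
joint_torque [-0.0, -49.128, -0.404, -31.253, -0.064, 0.043, 0.0]
ee_pos [0.153, 0.631, 0.221]
orientation [[-0.972, 0.235, -0.0], [0.235, 0.972, -0.002], [-0.0, -0.002, -1.0]]
ft_force [-0.106, -0.109, -0.146]
torque [-0.007, 0.007, 0.002]
finger_gap 0.996
top 391.8580306854201 [0.02790537 0.         0.         0.         0.        ] [[0.025, 0.998, -0.062, 0.461], [-0.999, 0.023, -0.032, -0.079], [-0.031, 0.063, 0.998, 1.215], [0.0, 0.0, 0.0, 1.0]]
box_a_mid [([0.524, 0.135, 0.034], 0.48)]
lid_a_grip [([0.522, 0.137, 0.077], 0.67)]
logger [([0.505, -0.33, 0.002], 0.79)]
cover_grip [([0.748, 0.315, 0.024], 0.92), ([0.559, -0.059, 0.022], 0.89), ([0.574, -0.514, 0.021], 0.87), ([0.763, -0.369, 0.019], 0.77), ([0.296, -0.358, 0.02], 0.59)]
cover_lip [([0.699, -0.333, -0.001], 0.98), ([0.639, -0.495, 0.0], 0.83), ([0.759, 0.247, 0.004], 0.81), ([0.493, -0.091, 0.001], 0.79), ([0.761, 0.118, -0.0], 0.73)]
cover_free_edge [([0.612, -0.043, 0.013]
[... 775 characters left out ...]
019], 0.97), ([0.559, -0.06, 0.023], 0.69), ([0.568, -0.507, 0.018], 0.64), ([0.76, -0.374, 0.019], 0.56)]
cover_lip [([0.336, -0.417, 0.001], 0.95), ([0.643, -0.498, 0.0], 0.87), ([0.492, -0.091, 0.002], 0.81), ([0.761, 0.243, -0.002], 0.8), ([0.694, -0.336, 0.002], 0.63)]
cover_free_edge [([0.817, -0.4, 0.009], 0.84), ([0.616, -0.038, 0.01], 0.78), ([0.261, -0.309, 0.01], 0.7), ([0.739, 0.379, 0.012], 0.67), ([0.506, -0.524, 0.016], 0.58)]
ledge [([0.446, -0.334, 0.074], 0.58)]
bay [([0.508, -0.332, 0.016], 0.76), ([0.502, 0.249, 0.076], 0.2)]
tub [([0.757, 0.12, -0.003], 0.93)]
bottle [([0.558, -0.058, 0.021], 0.62), ([0.754, -0.148, -0.003], 0.57)]
jar [([0.32, -0.203, 0.001], 0.91)]
1.2
```

View pics/top0.png

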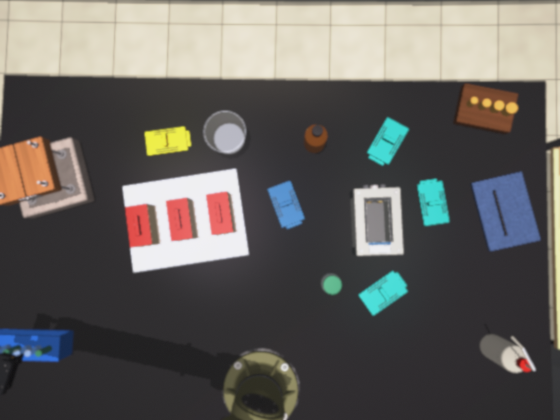

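View pics/scene0.png

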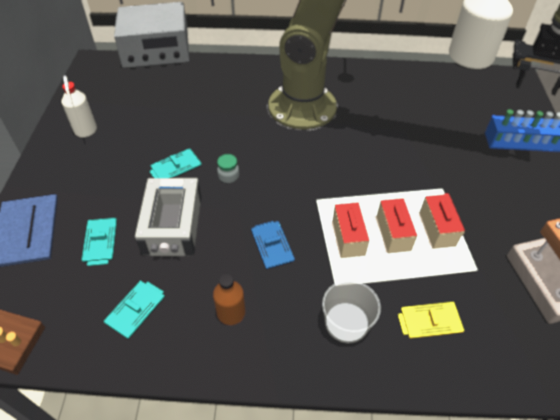

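The pictures show the only blue cover at top (286,204). The turquoise ones at (388,141), (433,202), (384,292) and the yellow one at (167,140) are look-alikes. The three red lids are at top (140,226), (180,220) and (219,213), and the logger is at (378,222). I'll confirm with an enlarged crop and fit the poses.

```bash
cat > h.py <<'E'
import numpy as np,cv2
from scipy.optimize import minimize
from workcell import camera_info
def proj(P,ci):
    T=np.linalg.inv(np.array(ci["pose"]));p=np.atleast_2d(P)@T[:3,:3].T+T[:3,3]
    p=p*[1,-1,-1]
    K=np.array([[ci["fx"],0,ci["cx"]],[0,ci["fy"],ci["cy"]],[0,0,1.]])
    return cv2.projectPoints(p.reshape(-1,1,3),np.zeros(3),np.zeros(3),K,np.array(ci["distortion"]))[0].reshape(-1,2)
def cub(x0,x1,y0,y1,z0,z1): return np.array([[x,y,z] for x in(x0,x1) for y in(y0,y1) for z in(z0,z1)])
def world(B,p):
    c,s=np.cos(p[2]),np.sin(p[2]);return B@np.array([[c,s,0],[-s,c,0],[0,0,1]])+[p[0],p[1],0]
S=8
def sil(boxes,p,ci,off=(0,0),shape=(420,560),up=4):
    m=np.zeros((shape[0]*up,shape[1]*up),np.uint8)
    for B in boxes:
        h=cv2.convexHull(((proj(world(B,p),ci)-off+0.5)*up).astype(np.float32))
        cv2.fillConvexPoly(m,np.round(h).astype(np.int32),255)
    return cv2.resize(m,shape[::-1],interpolation=cv2.INTER_AREA)/255.
def fit(masks,cis,boxes,p0):
    def cost(q):
        p=np.array([q[0]/100,q[1]/100,q[2]/10]);e=0
        for m,ci in zip(masks,cis):
            c=proj([[p0[0],p0[1],.04]],ci)[0].astype(int)-40
            c=np.clip(c,0,[480,340]);mm=m[c[1]:c[1]+80,c[0]:c[0]+80]
            s=sil(boxes,p,ci,c,mm.shape);e+=np.abs(s-mm).sum()
        return e
    q0=np.array([p0[0]*100,p0[1]*100,p0[2]*10])
    r=minimize(cost,q0,method="Nelder-Mead",options=dict(initial_simplex=q0+np.vstack([np.zeros(3),np.eye(3)*[.6,.6,.8]]),xatol=.005,fatol=.1))
    return np.array([r.x[0]/100,r.x[1]/100,r.x[2]/10]),r.fun
LID=[cub(-.061,.061,-.032,.032,.068,.072),cub(-.03,.03,-.006,.006,.072,.088)]
COV=[cub(-.0635,.063,-.037,.037,.0,.011),cub(-.073,-.0635,-.025,.025,0,.0035),cub(-.006,.006,-.02,.02,.011,.031)]
LOG=[cub(-.095,.095,-.065,.065,.0,.08)]
def keep(m,c,r=40):
    o=np.zeros_like(m);o[max(0,c[1]-r):c[1]+r,max(0,c[0]-r):c[0]+r]=m[max(0,c[1]-r):c[1]+r,max(0,c[0]-r):c[0]+r];return o
E
python3 - <<'E'
from h import *
ims=[cv2.imread(f"pics/{n}0.png") for n in("top","scene")];cis=[camera_info(n) for n in("top","scene")]
def hm(im,lo,hi,smin=120,vmin=50):
    h=cv2.cvtColor(im,cv2.COLOR_BGR2HSV).astype(int);H=h[...,0]
    a=((H>=lo)&(H<=hi)) if lo<hi else ((H>=lo)|(H<=hi))
    return (a&(h[...,1]>smin)&(h[...,2]>vmin)).astype(float)
red=[hm(i,172,5,150) for i in ims];blue=[hm(i,100,118,120,60) for i in ims]
def comp(m,c):
    n,l,s,cc=cv2.connectedComponentsWithStats(m.astype(np.uint8))
    j=[i for i in range(1,n) if s[i,4]>60]; d=[np.linalg.norm(cc[i]-c) for i in j]
    return (l==j[int(np.argmin(d))]).astype(float)
for p0 in[(.522,.132,.1),(.5,.24,.1),(.485,.345,.1)]:
    cs=[proj([[p0[0],p0[1],.075]],ci)[0] for ci in cis]
    ms=[comp(m,c) for m,c in zip(red,cs)]
    print([m.sum() for m in ms],*[np.round(x,4) for x in fit(ms,cis,LID,p0)],[np.round(fit([m],[ci],LID,p0)[0],4) for m,ci in zip(ms,cis)])
p0=(.559,-.059,.38)
cs=[proj([[p0[0],p0[1],.01]],ci)[0] for ci in cis]
ms=[comp(m,c) for m,c in zip(blue,cs)]
print([m.sum() for m in ms],*[np.round(x,4) for x in fit(ms,cis,COV,p0)],[np.round(fit([m],[ci],COV,p0)[0],4) for m,ci in zip(ms,cis)])
a=cv2.resize(ims[0][170:270,110:250],None,fx=5,fy=5,interpolation=2)
b=cv2.resize(ims[0][160:270,250:410],None,fx=5,fy=5,interpolation=2)
cv2.imwrite("pics/cA.png",a);cv2.imwrite("pics/cB.png",b)
E
```

```text
[np.float64(292.0), np.float64(876.0)] [0.5217 0.1301 0.142 ] 1106.1922 [array([0.5222, 0.1355, 0.0943]), array([0.5234, 0.1289, 0.2222])]
[np.float64(292.0), np.float64(852.0)] [0.5015 0.249  0.1979] 816.4902 [array([0.4954, 0.2521, 0.1013]), array([0.5016, 0.2485, 0.1656])]
[np.float64(823.0), np.float64(907.0)] [0.4792 0.3701 0.1726] 225.5961 [array([0.4778, 0.3709, 0.1598]), array([0.4788, 0.3683, 0.1718])]
[np.float64(1068.0), np.float64(1325.0)] [ 0.5589 -0.0626  0.3812] 108.6824 [array([ 0.5593, -0.062 ,  0.3845]), array([ 0.5577, -0.063 ,  0.3842])]
```

```bash
ls pics
```

```text
cA.png
cB.png
scene0.png
top0.png
```

View pics/cB.png

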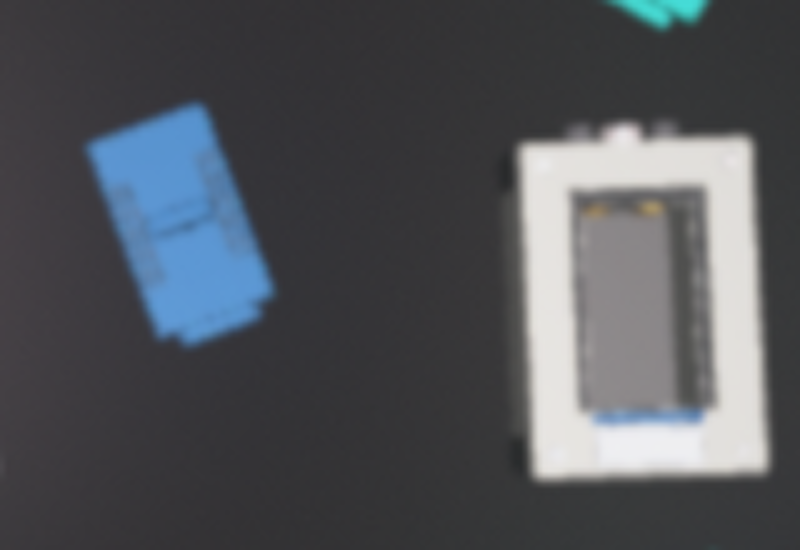

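View pics/cA.png

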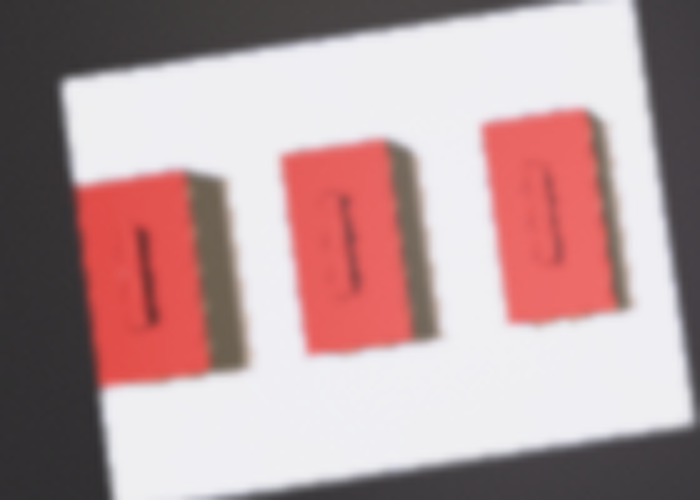

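The crop confirms the blue cover with its lip towards the robot (crop (220,325)), and the three red lids on the paper. The red threshold was too strict, so I'll refit the lids and fit the logger as well.

```bash
python3 - <<'E'
from h import *
ims=[cv2.imread(f"pics/{n}0.png") for n in("top","scene")];cis=[camera_info(n) for n in("top","scene")]
red=[]
for i in ims:
    i=i.astype(int);red.append(((i[...,2]-i[...,1]>50)&(i[...,2]>90)&(abs(i[...,1]-i[...,0])<40)).astype(float))
def comp(m,c):
    n,l,s,cc=cv2.connectedComponentsWithStats(m.astype(np.uint8))
    j=[i for i in range(1,n) if s[i,4]>60]; d=[np.linalg.norm(cc[i]-c) for i in j]
    return (l==j[int(np.argmin(d))]).astype(float)
for p0 in[(.522,.132,.14),(.5,.249,.15),(.479,.37,.17)]:
    cs=[proj([[p0[0],p0[1],.075]],ci)[0] for ci in cis]
    ms=[comp(m,c) for m,c in zip(red,cs)]
    print([m.sum() for m in ms],*[np.round(x,4) for x in fit(ms,cis,LID,p0)],[np.round(fit([m],[ci],LID,p0)[0],4) for m,ci in zip(ms,cis)])
# logger top rim, top camera : white region incl bay -> outer top face
g=ims[0].astype(int); w=((g.min(2)>150)).astype(np.uint8)
x=comp(w,np.array([378,222])); ct=cv2.findContours(x.astype(np.uint8),0,2)[0][0]
hull=cv2.fillConvexPoly(np.zeros((420,560),np.uint8),cv2.convexHull(ct),1).astype(float)
TOP=[cub(-.095,.095,-.065,.065,.078,.08)]
print(hull.sum(),*fit([hull],[cis[0]],TOP,(.506,-.332,.04)))
# bay dark hole in recess: shelf etc. recess rectangle at z .08
y=((g.min(2)<150)&(hull>0)).astype(np.uint8);y=cv2.erode(y,np.ones((1,1)))
n,l,s,cc=cv2.connectedComponentsWithStats(y);print(s[s[:,4]>50],cc[s[:,4]>50])
# overlay
o=cv2.resize(ims[0],None,fx=4,fy=4,interpolation=2)
p,_=fit([hull],[cis[0]],TOP,(.506,-.332,.04))
def rect(x0,x1,y0,y1,z,col):
    q=proj(world(np.array([[x0,y0,z],[x1,y0,z],[x1,y1,z],[x0,y1,z]]),p),cis[0])
    cv2.polylines(o,[np.int32((q+.5)*4)],True,col,1)
rect(-.095,.095,-.065,.065,.08,(0,0,255));rect(-.061,.0695,-.0395,.0395,.08,(0,255,0));rect(-.0595,.0595,-.0315,.0315,.016,(255,0,255))
cv2.imwrite("pics/log.png",o[700:1060,1360:1680])
E
```

```text
[np.float64(924.0), np.float64(1006.0)] [0.5238 0.1313 0.1716] 121.5804 [array([0.5227, 0.1319, 0.1828]), array([0.5254, 0.1307, 0.1602])]
[np.float64(917.0), np.float64(977.0)] [0.5027 0.2494 0.1726] 124.8235 [array([0.5012, 0.2504, 0.1803]), array([0.5039, 0.2486, 0.162 ])]
[np.float64(960.0), np.float64(1014.0)] [0.4812 0.3693 0.1709] 118.949 [array([0.48  , 0.3701, 0.1663]), array([0.4817, 0.3687, 0.1735])]
3238.0 [ 0.50927299 -0.32852451  0.058238  ] 169.62745098039215
[[     0      0    560    420 233863]
 [   364    197     29     48   1221]] [[278.93625328 209.44242569]
 [378.27027027 220.35053235]]
```

View pics/log.png

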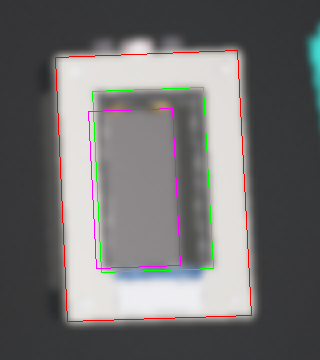

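```bash
cat > go.py <<'E'
import sys,numpy as np
from workcell import sensors
def go(x,y,z,jaw=None):
    o=sensors.get_obs();R=np.array(o["orientation"]);p=np.array(o["ee_pos"])
    d=R.T@(np.array([x,y,z])-p)/.1
    ps=np.degrees(np.arctan2(R[1,1],R[0,1]));tw=0
    if jaw is not None:
        tw=(ps-jaw+90)%180-90
    print("t",round(o["t"],2),"pos",np.round(p,4),"jaw",round(ps,2),"F",np.round(o["ft_force"],2),"gap",round(o["finger_gap"],3),"j",np.round(o["joints"],0))
    print("dp",np.round(d,3),"twist deg",round(tw,2),"norm",round(tw/180,4))
go(*map(float,sys.argv[1:]))
E
python3 go.py .4812 .3693 .13 99.85
```

```text
t 1.2 pos [0.1531 0.6317 0.2226] jaw 76.38 F [ 0.21 -0.12  0.79] gap 1.003 j [-76.  18.  -4.  83.   1.  79.  -3.]
dp [-3.806 -1.778  0.926] twist deg -23.47 norm -0.1304
```

```bash
python3 -m inch '{"dp":[[-1,-0.47,0.1],[-1,-0.47,0.1],[-1,-0.47,0.1],[-1,-0.47,0.1],[-1,-0.47,0.1]],"twist":[0,0,0,0,0],"claw":[0,0,0,0,0]}' && python3 -m inch '{"dp":[[-1,-0.47,0.2],[-1,-0.47,0.2],[-1,-0.47,0.2],[-1,-0.47,0.2],[-1,-0.47,0.2]],"twist":[0,0,0,0,0],"claw":[0,0,0,0,0]}' && python3 -m inch '{"dp":[[-1,-0.47,0.2],[-1,-0.47,0.2],[-1,-0.47,0.2],[-1,-0.47,0.2],[-1,-0.47,0.2]],"twist":[-0.13,-0.13,-0.13,-0.13,-0.13],"claw":[0,0,0,0,0]}'; python3 go.py .4812 .3693 .14 99.85
```

```text
t: 1.7
ee_pos: [0.2379, 0.5634, 0.2129]
orientation: [[-0.972, 0.235, -0.001], [0.235, 0.972, 0.001], [0.001, 0.001, -1.0]]
ft_force: [-0.5, 0.6, -0.4]
finger_gap: 1.0
t: 2.2
ee_pos: [0.3228, 0.4956, 0.1928]
orientation: [[-0.973, 0.232, -0.001], [0.232, 0.973, 0.002], [0.002, 0.001, -1.0]]
ft_force: [-0.9, 0.2, 0.4]
finger_gap: 1.004
t: 2.7
ee_pos: [0.4093, 0.4267, 0.1728]
orientation: [[-0.985, -0.171, -0.001], [-0.171, 0.985, 0.002], [0.001, 0.002, -1.0]]
ft_force: [-0.2, 0.7, 0.8]
finger_gap: 1.001
t 2.7 pos [0.4093 0.4267 0.1728] jaw 99.87 F [-0.19  0.66  0.76] gap 1.001 j [-52.  13.   4.  96.  -1.  71.  52.]
dp [-0.61  -0.689  0.326] twist deg 0.02 norm 0.0001
```

```bash
python3 -m inch '{"dp":[[-0.61,-0.69,0.3],[-0.61,-0.69,0.3],[-0.61,-0.69,0.3],[-0.61,-0.69,0.3],[-0.61,-0.69,0.3]],"twist":[0,0,0,0,0],"claw":[0,0,0,0,0]}'; python3 - <<'E'
from h import *
from workcell import snapshot
ci=camera_info("wrist");im=snapshot("wrist")[:,:,::-1].copy()
cv2.imwrite("pics/w1.png",im)
print(np.round(np.array(ci["pose"]),3).tolist(),ci["fx"])
for p in[(.4812,.3693,.171)]:
  for B in LID:
    h=cv2.convexHull(proj(world(B,p),ci).astype(np.float32));cv2.polylines(im,[np.int32(h)],True,(0,255,0),1)
cv2.imwrite("pics/w1o.png",im)
E
python3 go.py .4812 .3693 .031 99.85
```

```text
t: 3.2
ee_pos: [0.4811, 0.3698, 0.143]
orientation: [[-0.985, -0.174, -0.001], [-0.174, 0.985, 0.002], [0.0, 0.002, -1.0]]
ft_force: [0.2, 0.3, 0.8]
finger_gap: 1.002
[[-0.174, -0.956, -0.236, 0.416], [0.985, -0.168, -0.043, 0.357], [0.001, -0.24, 0.971, 0.306], [0.0, 0.0, 0.0, 1.0]] 315.78484520381414
t 3.25 pos [0.4812 0.3697 0.1432] jaw 100.02 F [-0.18 -0.15 -0.53] gap 1.004 j [-46.  16.   7.  96.  -2.  68.  62.]
dp [ 1.000e-03 -6.000e-03  1.122e+00] twist deg 0.17 norm 0.001
```

View pics/w1o.png

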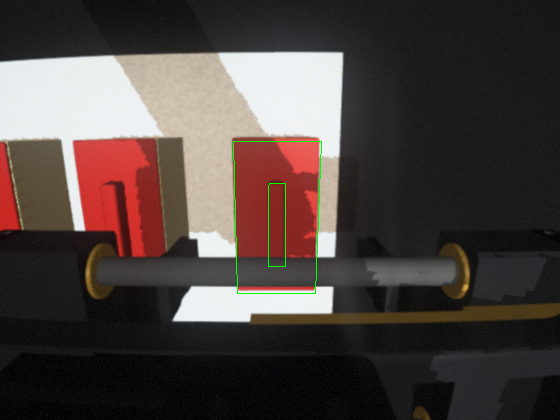

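The wrist picture shows the lid at (277,215), and the fitted outline lies on it within about 2 mm. I'll descend, grip the box and heft it.

```bash
python3 -m inch '{"dp":[[0,0,0.5],[0,0,0.8],[0,0,1],[0,0,1],[0,0,1]],"twist":[0,0,0,0,0],"claw":[0,0,0,0,0]}' && python3 -m inch '{"dp":[[0,0,0.12],[0,0,0.12],[0,0,0.12],[0,0,0.12],[0,0,0.12]],"twist":[0,0,0,0,0],"claw":[0,255,255,255,255]}'; python3 go.py .4812 .3693 .031 99.85
```

```text
t: 3.75
ee_pos: [0.4826, 0.3681, 0.0434]
orientation: [[-0.985, -0.172, 0.0], [-0.172, 0.985, 0.001], [-0.0, 0.001, -1.0]]
ft_force: [0.8, 0.6, 0.1]
finger_gap: 1.003
t: 4.25
ee_pos: [0.4836, 0.367, 0.0312]
orientation: [[-0.985, -0.17, 0.001], [-0.17, 0.985, 0.001], [-0.001, 0.001, -1.0]]
ft_force: [0.1, -0.6, 1.0]
finger_gap: 0.731
t 4.25 pos [0.4836 0.367  0.0312] jaw 99.77 F [ 0.11 -0.61  1.03] gap 0.731 j [-45.  22.   7. 101.  -3.  56.  63.]
dp [0.02  0.026 0.002] twist deg -0.08 norm -0.0004
```

```bash
python3 -m inch '{"dp":[[0,0,0],[0,0,-0.1],[0,0,-0.2],[0,0,-0.3],[0,0,-0.3]],"twist":[0,0,0,0,0],"claw":[255,255,255,255,255]}' && python3 -m inch '{"dp":[[0,0,0],[0,0,0],[0,0,0],[0,0,0],[0,0,0]],"twist":[0,0,0,0,0],"claw":[255,255,255,255,255]}'; python3 - <<'E'
from workcell import sensors,snapshot
import cv2
for i in range(4):
    cv2.imwrite(f"pics/hl{i}.png",snapshot("scene")[:,:,::-1]);o=sensors.get_obs();print(o["ft_force"],o["ee_pos"],o["finger_gap"])
E
```

```text
t: 4.75
ee_pos: [0.4846, 0.3672, 0.0629]
orientation: [[-0.986, -0.17, 0.003], [-0.17, 0.986, 0.002], [-0.003, 0.002, -1.0]]
ft_force: [0.6, 0.0, -1.5]
finger_gap: 0.729
t: 5.25
ee_pos: [0.4832, 0.3663, 0.0603]
orientation: [[-0.985, -0.17, -0.0], [-0.17, 0.985, -0.0], [0.0, -0.0, -1.0]]
ft_force: [-0.2, 0.0, -2.8]
finger_gap: 0.732
[ 0.67204887  0.2701486  -1.67199597] [0.48324813 0.36632311 0.06036266] 0.7384402159067603
[-0.13964517  0.18132153 -2.90965405] [0.48328291 0.36634593 0.06041908] 0.7359910257160456
[ 0.62634244  0.14495073 -1.23471095] [0.48330142 0.36634475 0.06045186] 0.7306730843576564
[ 0.10230756  0.99846206 -1.9068627 ] [0.48331156 0.36637401 0.06052091] 0.733095069651178
```

View pics/hl0.png

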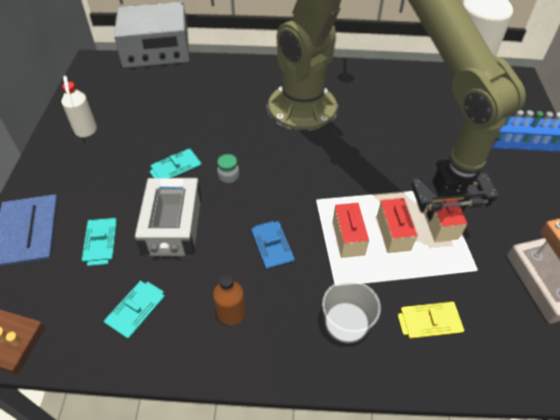

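The picture shows the box off the paper at (447,220). The force is about 2.2 N, so this box is light. I'll set it down and go to the middle one.

```bash
python3 -m inch '{"dp":[[0,0,0.15],[0,0,0.24],[0,0,0.29],[0,0,0.295],[0,0,0.295]],"twist":[0,0,0,0,0],"claw":[255,255,255,255,255]}' && python3 -m inch '{"dp":[[0,0,0],[0,0,0],[0,0,0],[0,0,-0.3],[0,0,-0.8]],"twist":[0,0,0,0,0],"claw":[0,0,0,0,0]}'; python3 go.py .504 .2485 .13 99.85
```

```text
t: 5.95
ee_pos: [0.4824, 0.3656, 0.0311]
orientation: [[-0.985, -0.17, -0.002], [-0.17, 0.985, -0.002], [0.003, -0.001, -1.0]]
ft_force: [-4.6, -2.6, 4.6]
finger_gap: 0.736
t: 6.45
ee_pos: [0.481, 0.3646, 0.108]
orientation: [[-0.985, -0.17, -0.006], [-0.17, 0.985, -0.005], [0.007, -0.004, -1.0]]
ft_force: [1.2, 0.8, -0.4]
finger_gap: 0.985
t 6.45 pos [0.481  0.3646 0.108 ] jaw 99.78 F [ 1.2   0.79 -0.4 ] gap 0.985 j [-46.  18.   7.  98.  -2.  65.  62.]
dp [-0.028 -1.184 -0.215] twist deg -0.07 norm -0.0004
```

```bash
python3 -m inch '{"dp":[[0,-0.3,-0.2],[0,-0.8,-0.2],[-0.03,-1,-0.2],[-0.03,-1,-0.2],[-0.03,-1,-0.2]],"twist":[0,0,0,0,0],"claw":[0,0,0,0,0]}' && python3 -m inch '{"dp":[[0,-0.18,0],[0,-0.18,0],[0,-0.18,0.4],[0,-0.18,0.8],[0,-0.18,0.9]],"twist":[0,0,0,0,0],"claw":[0,0,0,0,0]}' ;  python3 go.py .504 .2485 .031 99.85
```

```text
t: 6.95
ee_pos: [0.5033, 0.2686, 0.1311]
orientation: [[-0.986, -0.169, 0.0], [-0.169, 0.986, 0.001], [-0.0, 0.001, -1.0]]
ft_force: [-0.4, 1.2, 0.2]
finger_gap: 1.0
t: 7.45
ee_pos: [0.5025, 0.2509, 0.0367]
orientation: [[-0.985, -0.172, -0.007], [-0.172, 0.985, -0.003], [0.007, -0.002, -1.0]]
ft_force: [-1.1, -0.6, 0.8]
finger_gap: 1.001
t 7.45 pos [0.5025 0.2509 0.0367] jaw 99.9 F [-1.09 -0.65  0.76] gap 1.001 j [-38.  18.  10. 107.  -4.  56.  74.]
dp [-0.011 -0.026  0.057] twist deg 0.05 norm 0.0003
```

```bash
python3 -m inch '{"dp":[[0,-0.01,0.08],[0,-0.01,0.08],[0,-0.01,0.08],[0,-0.01,0.08],[0,-0.01,0.08]],"twist":[0,0,0,0,0],"claw":[255,255,255,255,255]}' &&  python3 -m inch '{"dp":[[0,0,0],[0,0,-0.1],[0,0,-0.2],[0,0,-0.3],[0,0,-0.3]],"twist":[0,0,0,0,0],"claw":[255,255,255,255,255]}' && python3 -m inch '{"dp":[[0,0,0],[0,0,0],[0,0,0],[0,0,0],[0,0,0]],"twist":[0,0,0,0,0],"claw":[255,255,255,255,255]}'; python3 - <<'E'
from workcell import sensors,snapshot
import cv2
for i in range(4):
    cv2.imwrite(f"pics/hm{i}.png",snapshot("scene")[:,:,::-1]);o=sensors.get_obs();print(o["ft_force"],o["ee_pos"],o["finger_gap"])
E
```

```text
t: 7.95
ee_pos: [0.5078, 0.2509, 0.0349]
orientation: [[-0.985, -0.17, 0.003], [-0.17, 0.985, 0.002], [-0.003, 0.002, -1.0]]
ft_force: [1.4, 2.2, 3.3]
finger_gap: 0.732
t: 8.45
ee_pos: [0.5075, 0.2499, 0.0647]
orientation: [[-0.986, -0.17, 0.002], [-0.17, 0.986, 0.001], [-0.002, 0.001, -1.0]]
ft_force: [0.4, 0.4, -4.7]
finger_gap: 0.735
t: 8.95
ee_pos: [0.5063, 0.2495, 0.0628]
orientation: [[-0.985, -0.17, -0.0], [-0.17, 0.985, -0.0], [0.0, -0.0, -1.0]]
ft_force: [0.5, -0.2, -5.2]
finger_gap: 0.734
[-0.44894791  0.36387203 -4.49667   ] [0.50638615 0.24955748 0.06287809] 0.7308853228330766
[ 0.88275672  0.50352519 -4.64113479] [0.50644726 0.249574   0.06293565] 0.7331902661456315
[-0.58986849  0.01648869 -5.38956827] [0.50646235 0.24958805 0.06297698] 0.7344986739174896
[ 0.04449795 -0.27552515 -4.56406277] [0.50647538 0.24962771 0.06301252] 0.7360071976262489
```

View pics/hm0.png

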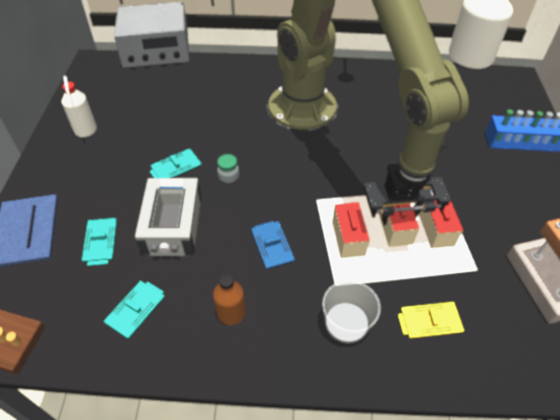

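The force is about 4.8 N, so the middle box at (400,225) is the loaded one. I'll set it down, release it and look from above at the lid.

```bash
python3 -m inch '{"dp":[[0,0,0.15],[0,0,0.24],[0,0,0.285],[0,0,0.295],[0,0,0.295]],"twist":[0,0,0,0,0],"claw":[255,255,255,255,255]}' && python3 -m inch '{"dp":[[0,0,0],[0,0,0],[0,0,0],[0,0,-0.5],[0,0,-1]],"twist":[0,0,0,0,0],"claw":[0,0,0,0,0]}' && python3 -m inch '{"dp":[[0.3,0,-0.4],[0.3,0,-0.4],[0.3,0,-0.4],[0.3,0,-0.4],[0.3,0,-0.4]],"twist":[0,0,0,0,0],"claw":[130,130,130,130,130]}'; cat > lidfit.py <<'E'
from h import *
from workcell import snapshot
import sys
def fitw(name,p0,z=0):
    ci=camera_info("wrist");im=snapshot("wrist")[:,:,::-1].copy();cv2.imwrite(f"pics/{name}.png",im)
    i=im.astype(int);m=((i[...,2]-i[...,1]>50)&(i[...,2]>60)).astype(np.uint8)
    return ci,im,m
E
python3 - <<'E'
from lidfit import *
ci,im,m=fitw("w2",None)
q=proj([[.504,.2485,.08]],ci)[0];print(q)
cv2.imwrite("pics/w2m.png",m*255)
for B in LID:
    h=cv2.convexHull(proj(world(B,(.5035,.249,.1716)),ci).astype(np.float32));cv2.polylines(im,[np.int32(h)],True,(0,255,0),1)
cv2.imwrite("pics/w2o.png",im)
E
python3 go.py .5035 .249 .0735 99.85
```

```text
t: 9.65
ee_pos: [0.5052, 0.2489, 0.0347]
orientation: [[-0.985, -0.17, -0.003], [-0.17, 0.985, -0.001], [0.004, -0.001, -1.0]]
ft_force: [-7.5, -4.7, 11.5]
finger_gap: 0.737
t: 10.15
ee_pos: [0.5053, 0.249, 0.133]
orientation: [[-0.985, -0.17, -0.003], [-0.17, 0.985, -0.002], [0.004, -0.002, -1.0]]
ft_force: [1.8, 1.2, 0.9]
finger_gap: 0.987
t: 10.65
ee_pos: [0.4765, 0.244, 0.1717]
orientation: [[-0.986, -0.169, -0.002], [-0.169, 0.986, -0.002], [0.003, -0.001, -1.0]]
ft_force: [-0.3, 0.0, 0.2]
finger_gap: 0.629
[277.87314538 247.16749687]
t 10.7 pos [0.4765 0.244  0.1718] jaw 99.76 F [ 0.84 -0.21 -0.43] gap 0.585 j [-40.   6.  11. 104.  -1.  70.  71.]
dp [-0.277  0.005  0.982] twist deg -0.09 norm -0.0005
```

View pics/w2o.png

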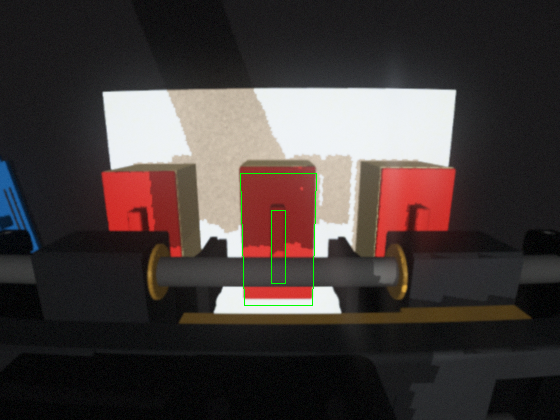

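The lid spans (241–315, 166–298), about 6 px further out than predicted, so its centre is near x 0.508. I'll lower onto the bar.

```bash
python3 go.py .508 .2495 .0745 99.85; python3 -m inch '{"dp":[[-0.32,0.01,0],[-0.32,0.01,0.3],[-0.32,0.01,0.7],[-0.32,0.01,0.9],[-0.32,0.01,0.97]],"twist":[0,0,0,0,0],"claw":[130,130,130,130,130]}';python3 go.py .508 .2495 .0745 99.85
```

```text
t 10.7 pos [0.4765 0.244  0.1718] jaw 99.76 F [ 0.84 -0.21 -0.43] gap 0.585 j [-40.   6.  11. 104.  -1.  70.  71.]
dp [-0.322  0.002  0.972] twist deg -0.09 norm -0.0005
t: 11.2
ee_pos: [0.5062, 0.2495, 0.0726]
orientation: [[-0.986, -0.17, -0.006], [-0.169, 0.986, -0.004], [0.006, -0.003, -1.0]]
ft_force: [0.3, -0.7, 1.8]
finger_gap: 0.488
t 11.2 pos [0.5062 0.2495 0.0726] jaw 99.76 F [ 0.29 -0.66  1.84] gap 0.488 j [-39.  15.  11. 105.  -3.  60.  74.]
dp [-0.018 -0.003 -0.02 ] twist deg -0.09 norm -0.0005
```

```bash
python3 -m inch '{"dp":[[0,0,-0.01],[0,0,-0.01],[0,0,-0.01],[0,0,-0.01],[0,0,-0.01]],"twist":[0,0,0,0,0],"claw":[255,255,255,255,255]}' && python3 -m inch '{"dp":[[0,0,-0.05],[0,0,-0.2],[0,0,-0.4],[0,0,-0.7],[0,0,-0.7]],"twist":[0,0,0,0,0],"claw":[255,255,255,255,255]}'; python3 go.py .433 -.035 .04 9.85; python3 - <<'E'
from workcell import snapshot
import cv2
cv2.imwrite("pics/lid1.png",snapshot("scene")[:,:,::-1][120:320,260:520])
E
```

```text
t: 11.7
ee_pos: [0.5088, 0.2511, 0.0785]
orientation: [[-0.985, -0.17, 0.001], [-0.17, 0.985, 0.001], [-0.002, 0.0, -1.0]]
ft_force: [-0.5, 0.4, 1.1]
finger_gap: 0.134
t: 12.2
ee_pos: [0.5112, 0.2524, 0.1533]
orientation: [[-0.985, -0.17, 0.008], [-0.17, 0.985, 0.005], [-0.008, 0.003, -1.0]]
ft_force: [0.7, 1.3, 0.1]
finger_gap: 0.131
t 12.2 pos [0.5112 0.2524 0.1533] jaw 99.77 F [0.73 1.28 0.15] gap 0.131 j [-39.  11.  11. 101.  -2.  68.  73.]
dp [ 1.268 -2.704  1.113] twist deg 89.92 norm 0.4995
```

View pics/lid1.png

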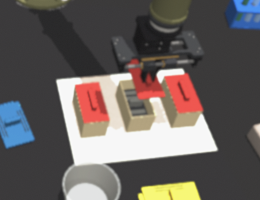

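The picture shows the lid lifted off, and the open box with the cartridge fin at crop (135,105). I'll carry the lid to the free spot.

```bash
python3 -m inch '{"dp":[[0.4,-1,0],[0.4,-1,0],[0.4,-1,0],[0.4,-1,0],[0.4,-1,0]],"twist":[0.22,0.22,0.22,0.22,0.22],"claw":[255,255,255,255,255]}';  python3 go.py .435 -.035 .05 0
```

```text
t: 12.75
ee_pos: [0.4853, 0.1447, 0.1473]
orientation: [[-0.864, 0.503, -0.001], [0.503, 0.864, 0.0], [0.001, -0.0, -1.0]]
ft_force: [-0.3, -0.3, -1.3]
finger_gap: 0.131
t 12.75 pos [0.4853 0.1447 0.1473] jaw 59.8 F [-0.3  -0.34 -1.32] gap 0.131 j [-36.   4.  17. 109.  -1.  67.  41.]
dp [-0.47  -1.806  0.973] twist deg 59.8 norm 0.3322
```

```bash
python3 -m inch '{"dp":[[-0.26,-1,0.2],[-0.26,-1,0.2],[-0.26,-1,0.2],[-0.26,-1,0.2],[-0.26,-1,0.2]],"twist":[0.22,0.22,0.22,0.22,0.22],"claw":[255,255,255,255,255]}';  python3 go.py .435 -.035 .05 0
```

```text
t: 13.25
ee_pos: [0.458, 0.0453, 0.1272]
orientation: [[-0.345, 0.938, -0.001], [0.938, 0.345, 0.0], [0.001, -0.001, -1.0]]
ft_force: [0.4, 0.3, -0.8]
finger_gap: 0.13
t 13.25 pos [0.458  0.0453 0.1272] jaw 20.21 F [ 0.41  0.29 -0.79] gap 0.13 j [-31.  -1.  22. 117.   0.  65.  11.]
dp [-0.675 -0.492  0.772] twist deg 20.21 norm 0.1123
```

```bash
python3 -m inch '{"dp":[[-0.67,-0.49,0.3],[-0.67,-0.49,0.5],[-0.67,-0.49,0.7],[-0.67,-0.49,0.85],[-0.67,-0.49,0.95]],"twist":[0.112,0.112,0.112,0.112,0.112],"claw":[255,255,255,255,255]}';  python3 go.py .435 -.035 .014 0
```

```text
t: 13.75
ee_pos: [0.4351, -0.0343, 0.0312]
orientation: [[-0.007, 1.0, -0.002], [1.0, 0.007, -0.0], [-0.0, -0.002, -1.0]]
ft_force: [0.3, -0.2, -0.1]
finger_gap: 0.137
t 13.75 pos [ 0.4351 -0.0343  0.0312] jaw 0.38 F [ 0.3  -0.21 -0.06] gap 0.137 j [-25.   4.  27. 125.  -2.  52.   3.]
dp [-0.007 -0.001  0.172] twist deg 0.38 norm 0.0021
```

```bash
python3 -m inch '{"dp":[[0,0,0.1],[0,0,0.14],[0,0,0.16],[0,0,0.175],[0,0,0.18]],"twist":[0,0,0,0,0],"claw":[255,255,255,255,255]}';  python3 go.py .435 -.035 .014 0
```

```text
t: 14.25
ee_pos: [0.4368, -0.0338, 0.0154]
orientation: [[-0.007, 1.0, 0.0], [1.0, 0.007, 0.001], [0.001, 0.0, -1.0]]
ft_force: [-3.3, -0.7, 9.3]
finger_gap: 0.132
t 14.25 pos [ 0.4368 -0.0338  0.0154] jaw 0.43 F [-3.31 -0.7   9.33] gap 0.132 j [-25.   5.  27. 125.  -3.  50.   4.]
dp [-0.011 -0.018  0.014] twist deg 0.43 norm 0.0024
```

```bash
python3 -m inch '{"dp":[[0,0,0],[0,0,0],[0,0,-0.1],[0,0,-0.5],[0,0,-1]],"twist":[0,0,0,0,0],"claw":[140,140,140,140,140]}';  python3 go.py .48 .24 .15 9.85; python3 - <<'E'
from workcell import snapshot
import cv2
cv2.imwrite("pics/top2.png",snapshot("top")[:,:,::-1][130:330,110:420])
E
```

```text
t: 14.75
ee_pos: [0.4345, -0.0343, 0.1148]
orientation: [[-0.007, 1.0, -0.004], [1.0, 0.007, -0.001], [-0.001, -0.004, -1.0]]
ft_force: [1.1, 1.2, -0.1]
finger_gap: 0.428
t 14.75 pos [ 0.4345 -0.0343  0.1148] jaw 0.39 F [ 1.07  1.18 -0.06] gap 0.428 j [-26.  -4.  27. 120.   2.  63.  -0.]
dp [ 2.74   0.472 -0.357] twist deg -9.46 norm -0.0525
```

View pics/top2.png

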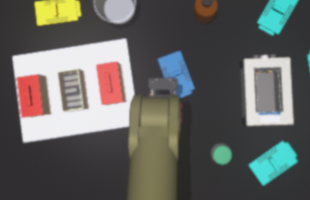

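```bash
python3 -m inch '{"dp":[[1,0.2,-0.2],[1,0.2,-0.2],[1,0.2,-0.2],[1,0.2,-0.2],[1,0.2,-0.2]],"twist":[0,0,0,0,0],"claw":[140,140,140,140,140]}' && python3 -m inch '{"dp":[[1,0.2,-0.2],[1,0.2,-0.2],[1,0.2,-0.2],[1,0.2,-0.2],[1,0.2,-0.2]],"twist":[-0.0525,-0.0525,-0.0525,-0.0525,-0.0525],"claw":[140,140,140,140,140]}'; python3 go.py .503 .28 .15 9.85
```

```text
t: 15.3
ee_pos: [0.4554, 0.0649, 0.1346]
orientation: [[-0.006, 1.0, -0.0], [1.0, 0.006, -0.001], [-0.001, -0.0, -1.0]]
ft_force: [-0.6, 0.5, -0.3]
finger_gap: 0.448
t: 15.8
ee_pos: [0.4747, 0.1637, 0.154]
orientation: [[-0.168, 0.986, -0.001], [0.986, 0.168, -0.001], [-0.001, -0.001, -1.0]]
ft_force: [0.3, -1.2, 0.3]
finger_gap: 0.453
t 15.8 pos [0.4747 0.1637 0.154 ] jaw 9.69 F [ 0.3  -1.22  0.26] gap 0.453 j [-37.   3.  16. 109.  -1.  68. -12.]
dp [1.099 0.474 0.038] twist deg -0.16 norm -0.0009
```

```bash
python3 -m inch '{"dp":[[1,0.47,0],[1,0.47,0],[1,0.47,0],[1,0.47,0],[1,0.47,0]],"twist":[0,0,0,0,0],"claw":[140,140,140,140,140]}'; python3 - <<'E'
from lidfit import *
ci,im,m=fitw("w3",None)
F=cub(-.006,.006,-.018,.018,.0345,.0585);W=cub(-.061,.061,-.032,.032,.067,.068)
for B in (F,W):
    h=cv2.convexHull(proj(world(B,(.508,.2495,.1716)),ci).astype(np.float32));cv2.polylines(im,[np.int32(h)],True,(0,255,0),1)
cv2.imwrite("pics/w3o.png",im)
E
python3 go.py .508 .2495 .037 9.85
```

```text
t: 16.3
ee_pos: [0.5043, 0.2696, 0.1541]
orientation: [[-0.168, 0.986, -0.001], [0.986, 0.168, -0.002], [-0.002, -0.001, -1.0]]
ft_force: [-0.2, -0.7, -0.4]
finger_gap: 0.451
t 16.35 pos [0.5044 0.2695 0.1543] jaw 9.65 F [-0.23 -0.43 -0.12] gap 0.451 j [-42.  11.  12. 100.  -3.  69. -19.]
dp [-0.201  0.003  1.174] twist deg -0.2 norm -0.0011
```

View pics/w3o.png

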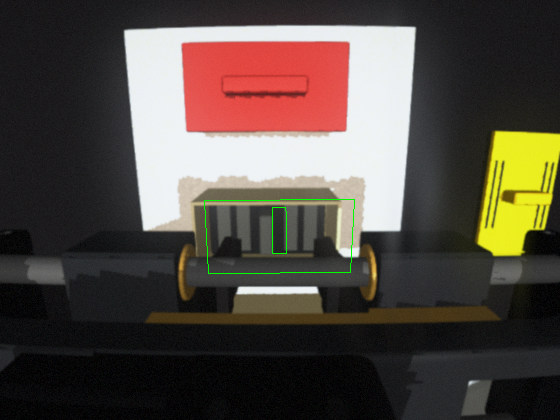

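```bash
python3 - <<'E'
from h import *
ci=camera_info("wrist");im=cv2.imread("pics/w3.png")
for p,bs in[((.5238,.1313,.1716),LID),((.5035,.249,.1716),[cub(-.061,.061,-.032,.032,.067,.068)]),((.5035,.249,.1716),[cub(-.0585,.0585,-.0295,.0295,.067,.068)])]:
  for B in bs:
    h=cv2.convexHull(proj(world(B,p),ci).astype(np.float32));cv2.polylines(im,[np.int32(h)],True,(0,255,0),1)
cv2.imwrite("pics/w3c.png",cv2.resize(im[20:290,150:390],None,fx=2.2,fy=2.2,interpolation=2))
E
```

```text
(no output)
```

View pics/w3c.png

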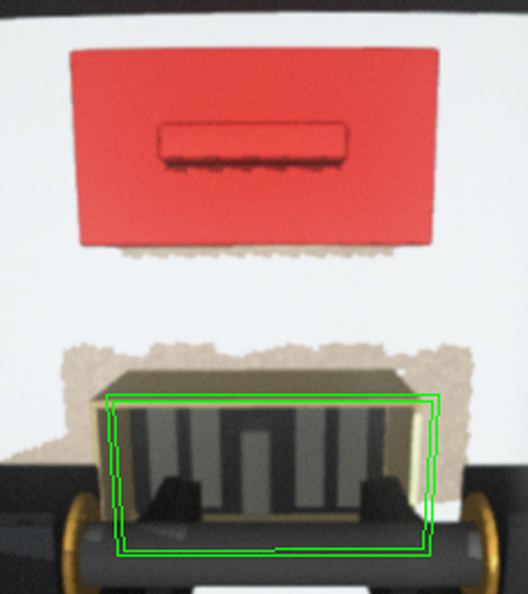

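```bash
python3 - <<'E'
from h import *
ci=camera_info("wrist");
for p in[(.499,.2465,.1716),(.497,.2465,.1716),(.499,.242,.1716)]:
  a=proj(world(cub(-.006,.006,-.018,.018,.0345,.0585),p),ci);m=proj(world(cub(-.061,.061,-.032,.032,.067,.068),p),ci)
  print(p,np.round((a.min(0)-[150,20])*2.2),np.round((a.max(0)-[150,20])*2.2),np.round((m[[1,3,5,7]]-[150,20])*2.2).tolist())
p=(.4812,.3693,.1716);m=proj(world(LID[0],p),ci);print(np.round((m[[1,3,5,7]]-[150,20])*2.2).tolist())
E
```

```text
(0.499, 0.2465, 0.1716) [245. 415.] [277. 517.] [[105.0, 560.0], [94.0, 400.0], [417.0, 559.0], [425.0, 399.0]]
(0.497, 0.2465, 0.1716) [240. 415.] [272. 517.] [[100.0, 559.0], [89.0, 400.0], [412.0, 559.0], [420.0, 399.0]]
(0.499, 0.242, 0.1716) [243. 426.] [275. 528.] [[104.0, 570.0], [93.0, 412.0], [414.0, 570.0], [422.0, 411.0]]
[[90.0, 233.0], [79.0, 33.0], [445.0, 231.0], [453.0, 31.0]]
```

I had mis-signed the image direction: up in the wrist image is toward tool +x. With that fixed, the box is at about (0.499, 0.2465), and the fin at crop (256,470) is at about (0.497, 0.242). I'll lower onto the fin.

```bash
python3 go.py .497 .242 .039 9.85; python3 -m inch '{"dp":[[-0.26,-0.11,0],[-0.26,-0.11,0.2],[-0.26,-0.11,0.5],[-0.26,-0.11,0.8],[-0.26,-0.11,0.95]],"twist":[0,0,0,0,0],"claw":[140,140,140,140,140]}';python3 go.py .497 .242 .039 9.85
```

```text
t 16.35 pos [0.5044 0.2695 0.1543] jaw 9.65 F [-0.23 -0.43 -0.12] gap 0.451 j [-42.  11.  12. 100.  -3.  69. -19.]
dp [-0.257 -0.118  1.154] twist deg -0.2 norm -0.0011
t: 16.85
ee_pos: [0.4963, 0.2421, 0.0575]
orientation: [[-0.168, 0.986, -0.003], [0.986, 0.168, -0.002], [-0.002, -0.003, -1.0]]
ft_force: [-0.1, -0.9, -0.2]
finger_gap: 0.455
t 16.85 pos [0.4963 0.2421 0.0575] jaw 9.68 F [-0.09 -0.86 -0.22] gap 0.455 j [-40.  15.  13. 108.  -4.  58. -16.]
dp [-0.002  0.007  0.185] twist deg -0.17 norm -0.0009
```

```bash
python3 -m inch '{"dp":[[0,0,0.15],[0,0,0.19],[0,0,0.19],[0,0,0.19],[0,0,0.19]],"twist":[0,0,0,0,0],"claw":[140,140,255,255,255]}';python3 go.py .497 .242 .039 9.85;  python3 -m inch '{"dp":[[0,0,0],[0,0,0],[0,0,-0.1],[0,0,-0.3],[0,0,-0.6]],"twist":[0,0,0,0,0],"claw":[255,255,255,255,255]}';python3 go.py .497 .242 .039 9.85
```

```text
t: 17.35
ee_pos: [0.4985, 0.2458, 0.0417]
orientation: [[-0.171, 0.985, 0.002], [0.985, 0.171, 0.001], [0.001, 0.002, -1.0]]
ft_force: [-0.6, 0.4, -0.3]
finger_gap: 0.259
t 17.35 pos [0.4985 0.2458 0.0417] jaw 9.87 F [-0.59  0.38 -0.29] gap 0.259 j [-40.  16.  12. 108.  -4.  56. -16.]
dp [-0.035 -0.022  0.027] twist deg 0.02 norm 0.0001
t: 17.85
ee_pos: [0.4956, 0.2442, 0.0994]
orientation: [[-0.171, 0.985, -0.005], [0.985, 0.171, -0.003], [-0.002, -0.005, -1.0]]
ft_force: [-1.0, 0.3, -3.5]
finger_gap: 0.134
t 17.85 pos [0.4956 0.2442 0.0994] jaw 9.87 F [-0.99  0.3  -3.51] gap 0.134 j [-40.  12.  13. 106.  -3.  63. -17.]
dp [-0.023  0.013  0.603] twist deg 0.02 norm 0.0001
```

```bash
python3 -m inch '{"dp":[[0,0,-0.4],[-0.3,0,-0.7],[-0.6,0,-0.7],[-1,0,-0.7],[-1,0,-0.7]],"twist":[0,0,0,0,0],"claw":[255,255,255,255,255]}' && python3 -m inch '{"dp":[[-1,-0.15,0],[-1,-0.15,0],[-1,-0.15,0],[-1,-0.15,0],[-1,-0.15,0]],"twist":[0.04,0.04,0.04,0.04,0.04],"claw":[255,255,255,255,255]}' && python3 -m inch '{"dp":[[-1,0,0],[-1,0,0],[-1,0,0],[-1,0,0],[-1,0,0]],"twist":[0,0,0,0,0],"claw":[255,255,255,255,255]}' && python3 -m inch '{"dp":[[-1,0,0],[-1,0,0],[-1,0,0],[-1,0,0],[-1,0,0]],"twist":[0,0,0,0,0],"claw":[255,255,255,255,255]}'; python3 go.py .508 -.25 .17 3
```

```text
t: 18.35
ee_pos: [0.5157, 0.1389, 0.171]
orientation: [[-0.162, 0.987, 0.0], [0.987, 0.162, -0.004], [-0.004, -0.0, -1.0]]
ft_force: [0.3, -1.3, -3.4]
finger_gap: 0.132
t: 18.85
ee_pos: [0.5167, 0.0469, 0.1704]
orientation: [[-0.048, 0.999, -0.001], [0.999, 0.048, 0.001], [0.001, -0.001, -1.0]]
ft_force: [0.4, 1.0, -3.2]
finger_gap: 0.141
t: 19.35
ee_pos: [0.5219, -0.0517, 0.1703]
orientation: [[-0.05, 0.999, -0.001], [0.999, 0.05, 0.001], [0.001, -0.0, -1.0]]
ft_force: [0.3, 0.3, -3.7]
finger_gap: 0.135
t: 19.85
ee_pos: [0.5269, -0.1512, 0.1702]
orientation: [[-0.05, 0.999, -0.001], [0.999, 0.05, 0.001], [0.002, -0.0, -1.0]]
ft_force: [1.3, 0.6, -3.1]
finger_gap: 0.138
t 19.85 pos [ 0.5269 -0.1512  0.1702] jaw 2.88 F [ 1.32  0.55 -3.13] gap 0.138 j [-16.   8.  32. 103.  -5.  70.  20.]
dp [-0.978 -0.239  0.001] twist deg -0.12 norm -0.0007
```

```bash
python3 -m inch '{"dp":[[-1,-0.2,0],[-1,-0.2,0],[-1,-0.2,0],[-1,-0.2,0],[-1,-0.2,0]],"twist":[0,0,0,0,0],"claw":[255,255,255,255,255]}' && python3 -m inch '{"dp":[[-1,-0.05,0],[-1,-0.05,0],[-1,-0.05,0],[-1,-0.05,0],[-1,-0.05,0]],"twist":[0,0,0,0,0],"claw":[255,255,255,255,255]}' ; cat > wlog.py <<'E'
from h import *
import sys
def draw(src,dst,p,crop=None,z=1,cam="wrist"):
    ci=camera_info(cam);im=cv2.imread(src)
    if z!=1: im=cv2.resize(im,None,fx=z,fy=z,interpolation=2)
    def rect(x0,x1,y0,y1,zz,col):
        q=proj(world(np.array([[x0,y0,zz],[x1,y0,zz],[x1,y1,zz],[x0,y1,zz]]),p),ci)
        cv2.polylines(im,[np.int32((q+.5)*z)],True,col,1)
    rect(-.095,.095,-.065,.065,.08,(0,0,255));rect(-.061,.0695,-.0395,.0395,.08,(0,255,0));rect(-.06,.06,-.032,.032,.074,(255,255,0))
    if crop: im=im[crop[1]:crop[3],crop[0]:crop[2]]
    cv2.imwrite(dst,im)
E
python3 - <<'E'
from wlog import *
from workcell import snapshot
cv2.imwrite("pics/w4.png",snapshot("wrist")[:,:,::-1])
draw("pics/w4.png","pics/w4o.png",(.507,-.330,.05))
E
python3 go.py .508 -.33 .17 3
```

```text
t: 20.35
ee_pos: [0.5121, -0.2519, 0.1702]
orientation: [[-0.05, 0.999, -0.0], [0.999, 0.05, 0.002], [0.002, -0.0, -1.0]]
ft_force: [0.3, 1.0, -4.4]
finger_gap: 0.135
t: 20.85
ee_pos: [0.5123, -0.3518, 0.17]
orientation: [[-0.05, 0.999, 0.0], [0.999, 0.05, 0.002], [0.002, 0.0, -1.0]]
ft_force: [0.1, -0.9, -3.6]
finger_gap: 0.136
t 20.9 pos [ 0.5123 -0.3518  0.1702] jaw 2.92 F [ 0.25 -0.43 -3.8 ] gap 0.129 j [  1.  19.  39.  93. -13.  73.  45.]
dp [ 0.22  -0.032  0.002] twist deg -0.08 norm -0.0005
```

View pics/w4o.png

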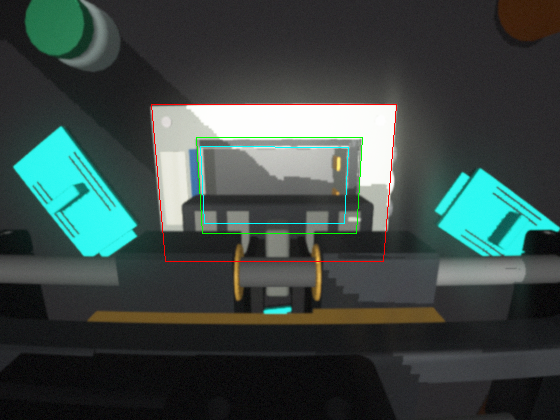

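```bash
python3 - <<'E'
from wlog import *
draw("pics/w4.png","pics/w4c.png",(.507,-.330,.05),(420,270,1220,720),3)
# cartridge: top plate z when TCP ~ ? fin base near TCP-? ; cartridge frame at TCP
ci=camera_info("wrist")
from workcell import sensors
o=sensors.get_obs();p=o["ee_pos"];
for dz in(.002,.006):
  for oy in(0,.004,.008):
    a=proj(world(cub(-.054,.054,-.0265,.0265,p[2]-dz-.03,p[2]-dz),(p[0]-.05*oy,p[1]+oy,.05)),ci)
    print(dz,oy,np.round(a[[3,7]],0).tolist(),np.round(a[[2,6]],0).tolist())
E
```

```text
0.002 0 [[180.0, 206.0], [380.0, 206.0]] [[194.0, 195.0], [365.0, 195.0]]
0.002 0.004 [[179.0, 198.0], [381.0, 198.0]] [[194.0, 189.0], [365.0, 189.0]]
0.002 0.008 [[179.0, 191.0], [381.0, 191.0]] [[193.0, 182.0], [366.0, 183.0]]
0.006 0 [[182.0, 204.0], [378.0, 204.0]] [[196.0, 194.0], [363.0, 194.0]]
0.006 0.004 [[181.0, 197.0], [378.0, 197.0]] [[195.0, 188.0], [364.0, 188.0]]
0.006 0.008 [[181.0, 190.0], [379.0, 190.0]] [[195.0, 181.0], [364.0, 182.0]]
```

View pics/w4c.png

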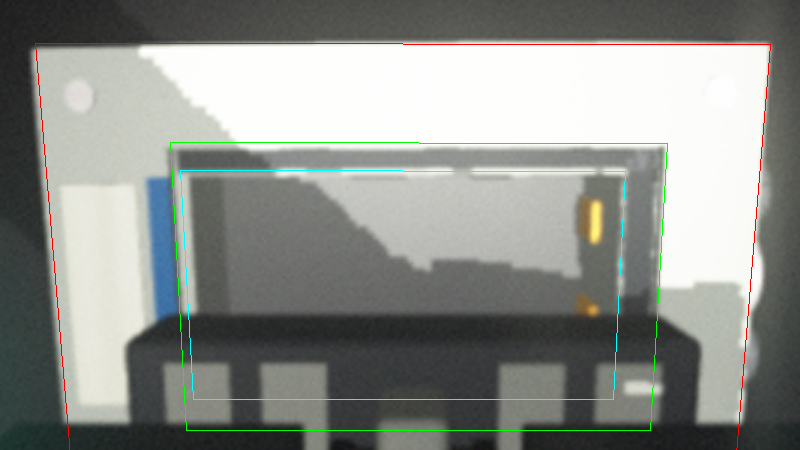

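The overlay fits the case to within about 1 mm: logger at (0.507, -0.330), yaw 2.9°. The cartridge hangs centred about 1 mm to −x of the TCP. I'll move over the bay and lower it.

```bash
python3 go.py .5084 -.3305 .075 2.87; python3 -m inch '{"dp":[[0.21,-0.03,0],[0.21,-0.03,0.1],[0.21,-0.03,0.3],[0.21,-0.03,0.5],[0.21,-0.03,0.6]],"twist":[0,0,0,0,0],"claw":[255,255,255,255,255]}';python3 go.py .5084 -.3305 .053 2.87
```

```text
t 20.9 pos [ 0.5123 -0.3518  0.1702] jaw 2.92 F [ 0.25 -0.43 -3.8 ] gap 0.129 j [  1.  19.  39.  93. -13.  73.  45.]
dp [ 0.213 -0.028  0.952] twist deg 0.05 norm 0.0003
t: 21.4
ee_pos: [0.5067, -0.3318, 0.1085]
orientation: [[-0.049, 0.999, -0.002], [0.999, 0.049, 0.002], [0.002, -0.002, -1.0]]
ft_force: [-0.3, 0.8, -3.3]
finger_gap: 0.131
t 21.4 pos [ 0.5067 -0.3318  0.1085] jaw 2.82 F [-0.25  0.75 -3.25] gap 0.131 j [ -0.  20.  38.  99. -14.  66.  44.]
dp [0.011 0.019 0.555] twist deg -0.05 norm -0.0003
```

```bash
python3 -m inch '{"dp":[[0.01,0.01,0.1],[0.01,0.01,0.2],[0.01,0.01,0.3],[0.01,0.01,0.4],[0.01,0.01,0.45]],"twist":[0,0,0,0,0],"claw":[255,255,255,255,255]}';python3 go.py .5084 -.3305 .053 2.87;
```

```text
t: 21.9
ee_pos: [0.5074, -0.3329, 0.0644]
orientation: [[-0.046, 0.999, -0.001], [0.999, 0.046, 0.001], [0.001, -0.001, -1.0]]
ft_force: [-0.8, 0.0, -4.7]
finger_gap: 0.13
t 21.9 pos [ 0.5074 -0.3329  0.0644] jaw 2.66 F [-0.79  0.   -4.66] gap 0.13 j [  1.  23.  37. 101. -16.  61.  46.]
dp [0.023 0.011 0.114] twist deg -0.21 norm -0.0012
```

```bash
python3 -m inch '{"dp":[[0.01,0,0.06],[0.01,0,0.1],[0.01,0,0.12],[0.01,0,0.13],[0.01,0,0.13]],"twist":[0,0,0,0,0],"claw":[255,255,255,255,255]}';python3 go.py .5084 -.3305 .053 2.87;
```

```text
t: 22.4
ee_pos: [0.5077, -0.3323, 0.0534]
orientation: [[-0.046, 0.999, 0.0], [0.999, 0.046, 0.0], [0.0, 0.0, -1.0]]
ft_force: [-1.7, 0.2, 3.4]
finger_gap: 0.132
t 22.4 pos [ 0.5077 -0.3323  0.0534] jaw 2.65 F [-1.72  0.19  3.4 ] gap 0.132 j [  1.  24.  36. 101. -16.  60.  46.]
dp [0.017 0.007 0.004] twist deg -0.22 norm -0.0012
```

```bash
python3 -m inch '{"dp":[[0,0,0],[0,0,0],[0,0,-0.2],[0,0,-0.6],[0,0,-1]],"twist":[0,0,0,0,0],"claw":[150,150,150,150,150]}' && python3 -m inch '{"dp":[[1,0.2,-0.2],[1,0.2,-0.2],[1,0.2,-0.2],[1,0.2,-0.2],[1,0.2,-0.2]],"twist":[0.2,0.2,0.2,0.2,0.2],"claw":[0,0,0,0,0]}'; python3 - <<'E'
from workcell import snapshot
import cv2
cv2.imwrite("pics/top3.png",snapshot("top")[:,:,::-1]);
im=cv2.imread("pics/top3.png");cv2.imwrite("pics/top3c.png",cv2.resize(im[120:320,110:450],None,fx=2.3,fy=2.3,interpolation=2))
E
python3 go.py .5585 -.0626 .12 111.9
```

```text
t: 22.9
ee_pos: [0.5076, -0.332, 0.1532]
orientation: [[-0.046, 0.999, -0.001], [0.999, 0.046, -0.0], [-0.0, -0.001, -1.0]]
ft_force: [0.1, 0.3, 0.9]
finger_gap: 0.406
t: 23.4
ee_pos: [0.524, -0.2303, 0.1731]
orientation: [[0.551, 0.834, 0.002], [0.834, -0.551, -0.0], [0.001, 0.002, -1.0]]
ft_force: [-0.5, -0.6, -0.2]
finger_gap: 0.779
t 23.45 pos [ 0.5238 -0.2308  0.173 ] jaw -33.56 F [-0.07  0.69 -0.14] gap 0.827 j [-15.  12.  42. 100.  -9.  71.  -5.]
dp [ 1.593 -0.642  0.53 ] twist deg 34.54 norm 0.1919
```

View pics/top3c.png

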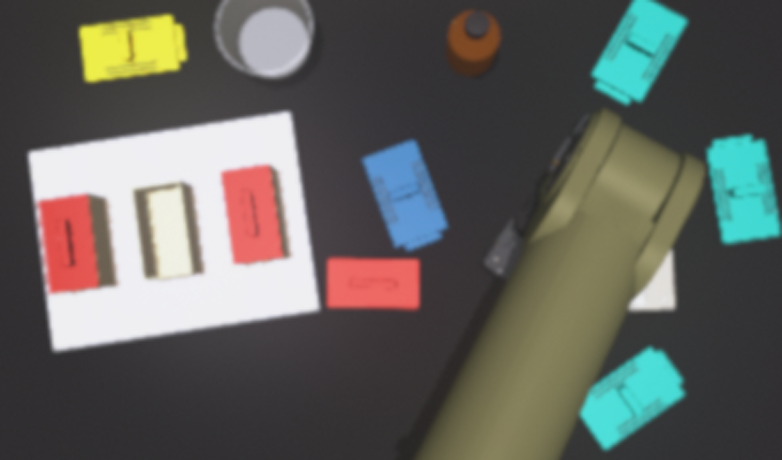

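The top picture shows the lid lying flat at crop (373,283), the middle box empty at (168,230) and the cover undisturbed at (405,195).

```bash
python3 -m inch '{"dp":[[1,-0.4,0],[1,-0.4,0],[1,-0.4,0],[1,-0.4,0],[1,-0.4,0]],"twist":[0.192,0.192,0.192,0.192,0.192],"claw":[0,0,0,0,0]}' ; python3 go.py .5485 -.0666 .13 111.9
```

```text
t: 23.95
ee_pos: [0.5452, -0.1247, 0.1727]
orientation: [[0.927, 0.376, 0.001], [0.376, -0.927, -0.0], [0.001, 0.0, -1.0]]
ft_force: [-0.7, -0.4, -0.2]
finger_gap: 0.997
t 23.95 pos [ 0.5452 -0.1247  0.1727] jaw -67.91 F [-0.71 -0.44 -0.22] gap 0.997 j [-27.  11.  42. 101.  -8.  71. -51.]
dp [ 0.248 -0.526  0.427] twist deg 0.19 norm 0.001
```

```bash
python3 -m inch '{"dp":[[0.2,-0.53,0.3],[0.2,-0.53,0.3],[0.2,-0.53,0.3],[0.2,-0.53,0.3],[0.2,-0.53,0.3]],"twist":[0,0,0,0,0],"claw":[0,0,0,0,0]}' ; python3 - <<'E'
from h import *
from workcell import snapshot
ci=camera_info("wrist");im=snapshot("wrist")[:,:,::-1].copy();cv2.imwrite("pics/w5.png",im)
for B in [cub(-.0635,.063,-.037,.037,.0109,.011),COV[2]]:
    h=cv2.convexHull(proj(world(B,(.5585,-.0626,.383)),ci).astype(np.float32));cv2.polylines(im,[np.int32(h)],True,(0,255,0),1)
cv2.imwrite("pics/w5o.png",im)
E
python3 go.py .5585 -.0626 .013 111.9
```

```text
t: 24.45
ee_pos: [0.5437, -0.0711, 0.1434]
orientation: [[0.927, 0.375, 0.002], [0.375, -0.927, -0.001], [0.001, 0.001, -1.0]]
ft_force: [-0.8, -0.1, 0.5]
finger_gap: 0.997
t 24.5 pos [ 0.5437 -0.0711  0.1434] jaw -68.02 F [ 0.61 -0.61  0.12] gap 0.998 j [-31.  10.  40. 105.  -7.  67. -57.]
dp [ 0.167 -0.024  1.304] twist deg 0.08 norm 0.0005
```

View pics/w5o.png

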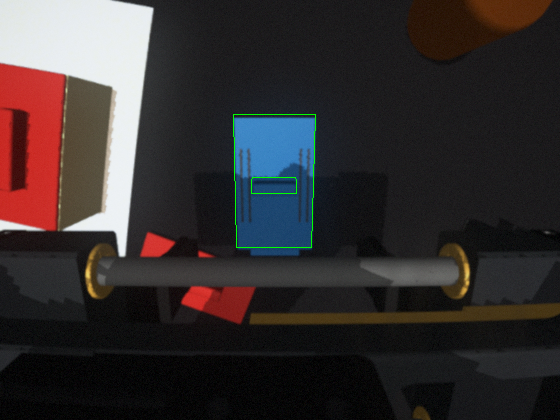

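The outline lies on the cover (fin at (273,185)). I'll lower and grip the fin across its 40 mm side.

```bash
python3 -m inch '{"dp":[[0.17,-0.02,0.3],[0.17,-0.02,0.6],[0.17,-0.02,0.9],[0.17,-0.02,1],[0.17,-0.02,1]],"twist":[0,0,0,0,0],"claw":[60,60,60,60,60]}' ; python3 go.py .5585 -.0626 .0145 111.9
```

```text
t: 25.0
ee_pos: [0.5573, -0.0619, 0.0417]
orientation: [[0.927, 0.375, -0.002], [0.375, -0.927, -0.001], [-0.002, -0.0, -1.0]]
ft_force: [-0.2, 0.4, 1.3]
finger_gap: 0.773
t 25.0 pos [ 0.5573 -0.0619  0.0417] jaw -67.97 F [-0.19  0.37  1.34] gap 0.773 j [-29.  20.  38. 108. -14.  57. -53.]
dp [0.01  0.011 0.272] twist deg 0.13 norm 0.0007
```

```bash
python3 -m inch '{"dp":[[0,0,0.15],[0,0,0.25],[0,0,0.27],[0,0,0.27],[0,0,0.27]],"twist":[0,0,0,0,0],"claw":[60,60,60,60,60]}' ; python3 go.py .5585 -.0626 .0145 111.9;  python3 -m inch '{"dp":[[0,0,0.01],[0,0,0.01],[0,0,0.01],[0,0,0.01],[0,0,0.01]],"twist":[0,0,0,0,0],"claw":[255,255,255,255,255]}'
```

```text
t: 25.5
ee_pos: [0.5586, -0.0609, 0.016]
orientation: [[0.926, 0.376, 0.001], [0.376, -0.926, 0.0], [0.001, 0.0, -1.0]]
ft_force: [0.3, 0.4, -0.0]
finger_gap: 0.763
t 25.5 pos [ 0.5586 -0.0609  0.016 ] jaw -67.89 F [ 0.34  0.4  -0.05] gap 0.763 j [-28.  22.  37. 109. -16.  54. -51.]
dp [-0.007  0.015  0.015] twist deg 0.21 norm 0.0012
t: 26.0
ee_pos: [0.5584, -0.061, 0.0147]
orientation: [[0.926, 0.376, 0.0], [0.376, -0.926, -0.0], [0.0, 0.0, -1.0]]
ft_force: [-0.1, -0.5, 0.2]
finger_gap: 0.456
```

```bash
python3 -m inch '{"dp":[[0,0,-0.2],[0,0,-0.6],[-0.3,0.2,-1],[-0.4,0.6,-1],[-0.5,1,-1]],"twist":[0,0,0,0.05,0.1],"claw":[255,255,255,255,255]}' ; python3 go.py .5222 -.3298 .14 92.87
```

```text
t: 26.5
ee_pos: [0.5504, -0.1731, 0.1169]
orientation: [[0.997, 0.082, 0.005], [0.082, -0.997, 0.002], [0.005, -0.001, -1.0]]
ft_force: [1.0, -0.4, -1.0]
finger_gap: 0.455
t 26.5 pos [ 0.5504 -0.1731  0.1169] jaw -85.32 F [ 0.96 -0.38 -0.99] gap 0.455 j [-23.  17.  45. 103. -13.  65. -59.]
dp [-0.408  1.538 -0.235] twist deg 1.81 norm 0.01
```

```bash
python3 -m inch '{"dp":[[-0.2,0.3,-0.3],[-0.3,0.7,-0.3],[-0.4,1,-0.3],[-0.4,1,-0.3],[-0.4,1,-0.3]],"twist":[0.01,0.01,0.01,0.01,0.01],"claw":[255,255,255,255,255]}' && python3 -m inch '{"dp":[[0,0.54,0],[0,0.54,0],[0,0.54,0],[0,0.54,0],[0,0.54,0]],"twist":[0,0,0,0,0],"claw":[255,255,255,255,255]}'; python3 go.py .5222 -.3298 .11 92.87
python3 - <<'E'
from wlog import *
from workcell import snapshot
cv2.imwrite("pics/w6.png",snapshot("wrist")[:,:,::-1]);
cv2.imwrite("pics/sc6.png",cv2.resize(snapshot("scene")[:,:,::-1][140:300,90:290],None,fx=4,fy=4,interpolation=2))
draw("pics/w6.png","pics/w6c.png",(.5072,-.3305,.05),(400,100,1300,640),2.5)
E
```

```text
t: 27.0
ee_pos: [0.5176, -0.2759, 0.1443]
orientation: [[0.999, 0.052, -0.0], [0.052, -0.999, 0.001], [-0.0, -0.001, -1.0]]
ft_force: [1.5, -0.1, -1.0]
finger_gap: 0.455
t: 27.5
ee_pos: [0.522, -0.327, 0.1443]
orientation: [[0.998, 0.057, 0.0], [0.057, -0.998, 0.002], [0.0, -0.002, -1.0]]
ft_force: [-0.3, 0.2, -1.4]
finger_gap: 0.454
t 27.5 pos [ 0.522  -0.327   0.1443] jaw -86.72 F [-0.32  0.17 -1.38] gap 0.454 j [ -9.  22.  48.  95. -17.  70. -43.]
dp [0.001 0.028 0.343] twist deg 0.41 norm 0.0023
```

View pics/w6c.png

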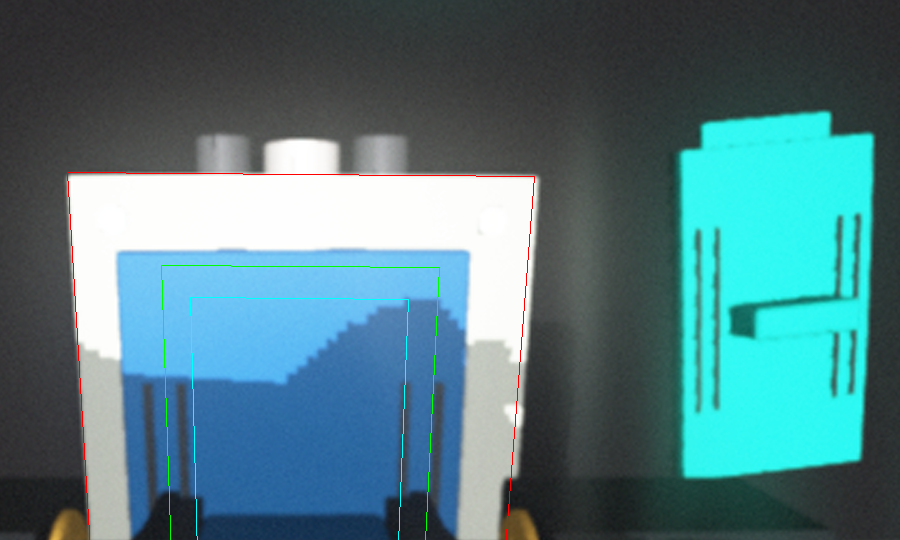

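View pics/sc6.png

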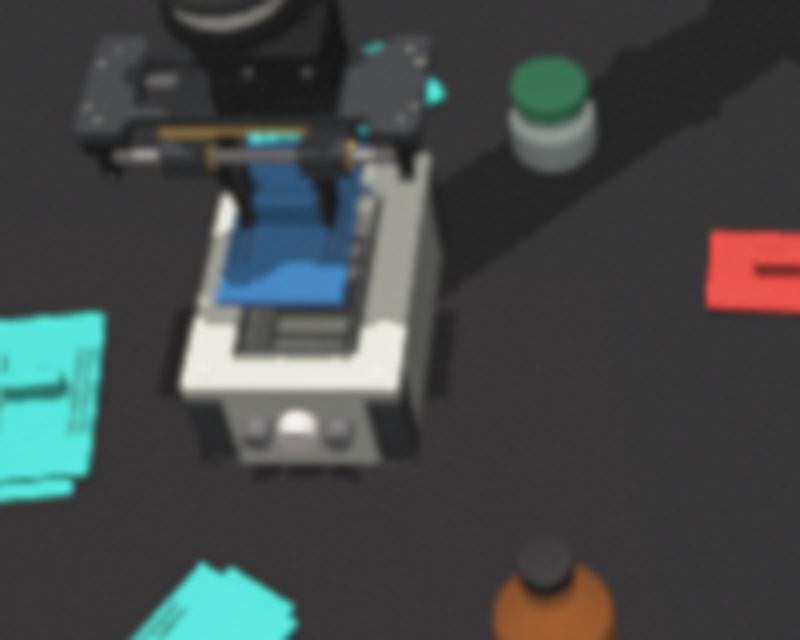

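```bash
python3 - <<'E'
from h import *
from workcell import sensors
ci=camera_info("wrist");p=np.array(sensors.get_obs()["ee_pos"]);R=np.array(sensors.get_obs()["orientation"])
for th in(0,2,-2,5):
    t=np.radians(th);out=[]
    for s in(.037,-.037):
        L=np.array([.063*np.cos(t)+.0063*0, s, -.0037+.063*np.sin(t)])
        w=p+R[:,0]*L[0]-R[:,1]*L[1]-R[:,2]*L[2]
        out.append(np.round(proj([w],ci)[0],1).tolist())
    print(th,out)
E
```

```text
0 [[203.9, 134.7], [347.2, 134.7]]
2 [[202.9, 134.8], [348.1, 134.8]]
-2 [[204.8, 134.7], [346.3, 134.7]]
5 [[201.4, 135.3], [349.6, 135.2]]
```

```bash
cat > bp.py <<'E'
from h import *
def back(u,v,z,ci):
    K=np.array([[ci["fx"],0,ci["cx"]],[0,ci["fy"],ci["cy"]],[0,0,1.]])
    n=cv2.undistortPoints(np.array([[[u,v]]],float),K,np.array(ci["distortion"]))[0,0]
    T=np.array(ci["pose"]);d=T[:3,:3]@np.array([n[0],-n[1],-1]);o=T[:3,3]
    return o+d*(z-o[2])/d[2]
def inlog(w,p=(.5072,-.3305,.05)):
    c,s=np.cos(p[2]),np.sin(p[2]);d=w[:2]-np.array(p[:2]);return np.array([c*d[0]+s*d[1],-s*d[0]+c*d[1]])*1000
E
python3 - <<'E'
from bp import *
from workcell import sensors
ci=camera_info("wrist");p=np.array(sensors.get_obs()["ee_pos"]);print("tcp",inlog(p[:2]))
for z in(.14,.137,.134):
    a=inlog(back(207.2,140.8,z,ci)[:2]);b=inlog(back(347.6,140.8,z,ci)[:2]);print(z,a,b,np.linalg.norm(a-b),(a+b)/2)
E
```

```text
tcp [14.76127887  2.17600218]
0.14 [74.38842005 38.20507681] [ 74.88956046 -34.93090981] 73.13770354418185 [74.63899025  1.6370835 ]
0.137 [74.3150769  38.85830738] [ 74.82519769 -35.58826739] 74.4483224630979 [74.5701373   1.63501999]
0.134 [74.24173376 39.51153795] [ 74.76083493 -36.24562497] 75.75894138201387 [74.50128434  1.63295649]
```

```bash
python3 -m inch '{"dp":[[0.035,0.018,0],[0.035,0.018,0.1],[0.035,0.018,0.25],[0.035,0.018,0.38],[0.035,0.018,0.42]],"twist":[0.0023,0.0023,0.0023,0.0023,0.0023],"claw":[255,255,255,255,255]}'; python3 go.py .5222 -.3298 .095 92.87
python3 - <<'E'
from bp import *
from workcell import snapshot,sensors
cv2.imwrite("pics/w7.png",snapshot("wrist")[:,:,::-1]);
cv2.imwrite("pics/w7c.png",cv2.resize(cv2.imread("pics/w7.png")[60:260,150:410],None,fx=3,fy=3,interpolation=2))
cv2.imwrite("pics/sc7.png",cv2.resize(snapshot("scene")[:,:,::-1][140:300,90:290],None,fx=4,fy=4,interpolation=2))
print(inlog(np.array(sensors.get_obs()["ee_pos"])[:2]))
E
```

```text
t: 28.1
ee_pos: [0.5233, -0.3299, 0.0997]
orientation: [[0.999, 0.047, -0.004], [0.047, -0.999, 0.002], [-0.004, -0.002, -1.0]]
ft_force: [-0.4, -0.1, -0.7]
finger_gap: 0.459
t 28.1 pos [ 0.5233 -0.3299  0.0997] jaw -87.3 F [-0.38 -0.11 -0.7 ] gap 0.459 j [ -7.  25.  47.  97. -20.  66. -42.]
dp [-0.01  -0.002  0.047] twist deg -0.17 norm -0.001
[16.61864215 -0.86503666]
```

View pics/w7c.png

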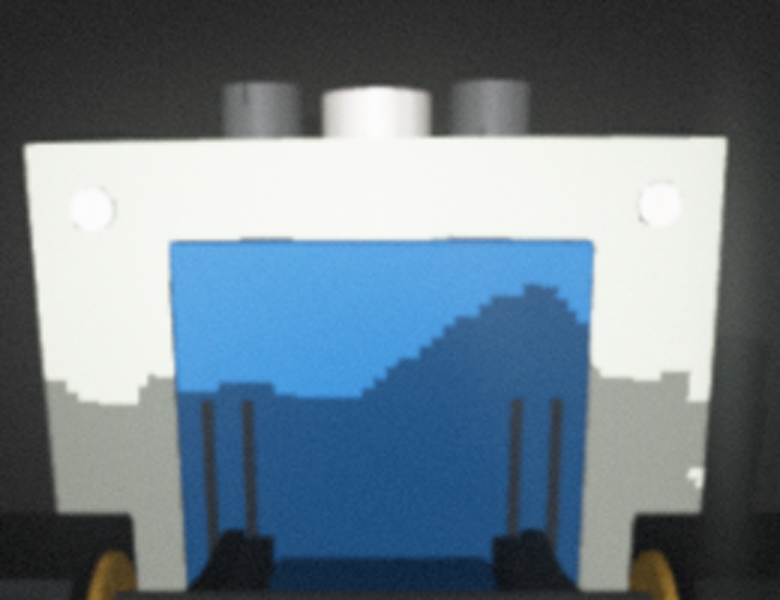

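View pics/sc7.png

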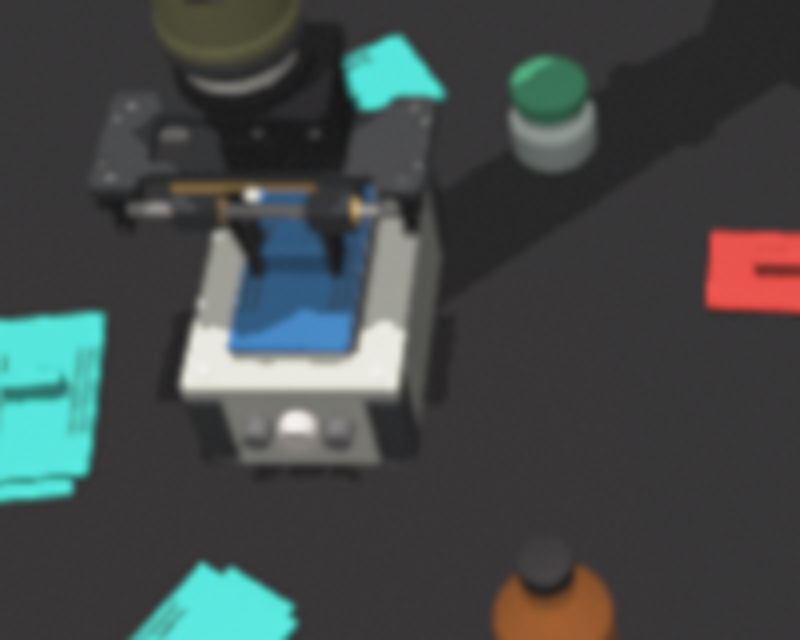

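```bash
python3 - <<'E'
from bp import *
ci=camera_info("wrist")
for z in(.096,.093):
    a=inlog(back(206.7,140.3,z,ci)[:2]);b=inlog(back(347.7,140.3,z,ci)[:2]);print(z,a,b,np.linalg.norm(a-b),(a+b)/2)
for n,u,v in(("case corner +y",24/3+150,145/3+60),("case -y",727/3+150,139/3+60)): print(n,inlog(back(u,v,.08,ci)[:2]))
E
```

```text
0.096 [76.86262268 34.89582697] [ 76.63818134 -38.68614255] 73.58231181612541 [76.75040201 -1.89515779]
0.093 [76.79206681 35.55415434] [ 76.56361168 -39.34371477] 74.89821753279915 [76.67783925 -1.89478021]
case corner +y [94.54112731 65.21679714]
case -y [ 95.18669268 -66.70016395]
```

```bash
python3 -m inch '{"dp":[[0.015,-0.01,0],[0.015,-0.01,0.02],[0.015,-0.01,0.04],[0.015,-0.01,0.06],[0.015,-0.01,0.06]],"twist":[0,0,0,0,0],"claw":[255,255,255,255,255]}'; python3 go.py .5222 -.3298 .089 92.87;python3 -m inch '{"dp":[[0,0,0.01],[0,0,0.02],[0,0,0.03],[0,0,0.04],[0,0,0.05]],"twist":[0,0,0,0,0],"claw":[255,255,255,255,255]}'; python3 go.py .5222 -.3298 .089 92.87
```

```text
t: 28.7
ee_pos: [0.526, -0.3297, 0.0963]
orientation: [[0.999, 0.047, -0.0], [0.047, -0.999, 0.0], [-0.0, -0.0, -1.0]]
ft_force: [-0.1, 0.1, -0.3]
finger_gap: 0.455
t 28.7 pos [ 0.526  -0.3297  0.0963] jaw -87.3 F [-0.11  0.11 -0.32] gap 0.455 j [ -7.  26.  47.  97. -20.  66. -42.]
dp [-0.038 -0.001  0.073] twist deg -0.17 norm -0.0009
t: 29.2
ee_pos: [0.5262, -0.3299, 0.0914]
orientation: [[0.999, 0.047, -0.0], [0.047, -0.999, 0.0], [-0.0, -0.0, -1.0]]
ft_force: [-0.7, 0.5, -1.1]
finger_gap: 0.453
t 29.2 pos [ 0.5262 -0.3299  0.0914] jaw -87.3 F [-0.74  0.47 -1.06] gap 0.453 j [ -7.  26.  47.  98. -20.  65. -42.]
dp [-0.04  -0.003  0.024] twist deg -0.17 norm -0.0009
```

```bash
python3 -m inch '{"dp":[[0,0,0.01],[0,0,0.02],[0,0,0.03],[0,0,0.03],[0,0,0.03]],"twist":[0,0,0,0,0],"claw":[255,255,255,255,255]}'; python3 go.py .5222 -.3298 .089 92.87
python3 - <<'E'
from bp import *
from workcell import snapshot,sensors
cv2.imwrite("pics/w8.png",snapshot("wrist")[:,:,::-1]);
cv2.imwrite("pics/w8c.png",cv2.resize(cv2.imread("pics/w8.png")[60:260,150:410],None,fx=3,fy=3,interpolation=2))
cv2.imwrite("pics/sc8.png",cv2.resize(snapshot("scene")[:,:,::-1][150:270,120:220],None,fx=6,fy=6,interpolation=2)[:600])
E
```

```text
t: 29.7
ee_pos: [0.526, -0.3299, 0.0889]
orientation: [[0.999, 0.047, -0.0], [0.047, -0.999, 0.0], [-0.0, -0.0, -1.0]]
ft_force: [-2.5, 0.8, 3.4]
finger_gap: 0.453
t 29.7 pos [ 0.526  -0.3299  0.0889] jaw -87.3 F [-2.5   0.75  3.4 ] gap 0.453 j [ -7.  26.  47.  98. -21.  65. -42.]
dp [-0.038 -0.003 -0.001] twist deg -0.17 norm -0.001
```

View pics/w8c.png

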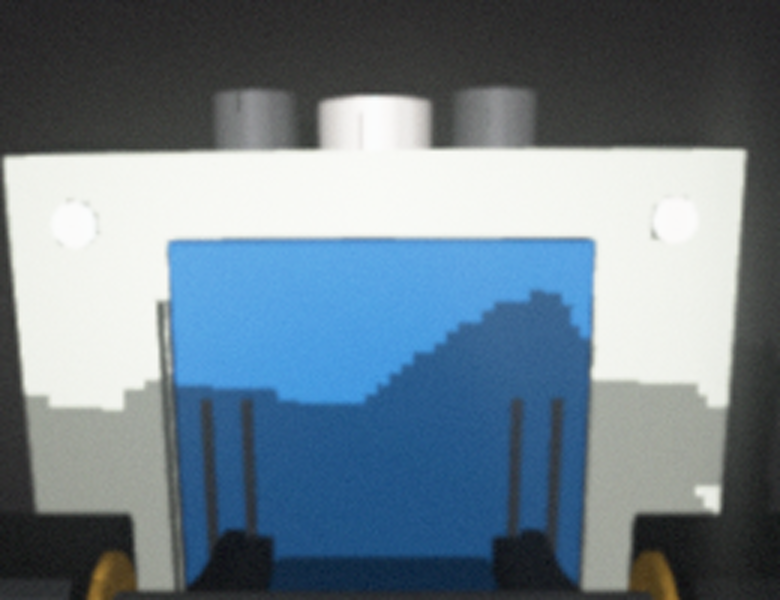

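View pics/sc8.png

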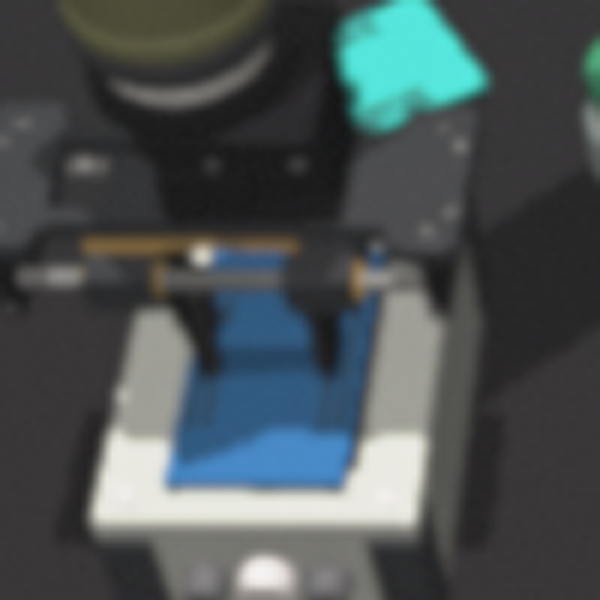

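```bash
python3 - <<'E'
from bp import *
ci=camera_info("wrist")
for z in(.0855,.083):
    a=inlog(back(206.5,140,z,ci)[:2]);b=inlog(back(348.2,140,z,ci)[:2]);print(z,a,b,np.linalg.norm(a-b),(a+b)/2)
for n,u,v in(("case corner +y",5/3+150,156/3+60),("case -y",745/3+150,150/3+60)): print(n,inlog(back(u,v,.08,ci)[:2]))
E
python3 -m inch '{"dp":[[0,0,0.01],[0,0,0.02],[0,0,0.03],[0,0,0.04],[0,0,0.04]],"twist":[0,0,0,0,0],"claw":[255,255,255,255,255]}'; python3 go.py .5222 -.3298 .086 92.87
```

```text
0.0855 [79.21122523 35.17170825] [ 79.00013093 -38.0648763 ] 73.23688877568028 [79.10567808 -1.44658402]
0.083 [79.16018985 35.71985339] [ 78.94591979 -38.61852053] 74.33868272303232 [79.05305482 -1.44933357]
case corner +y [93.99839353 64.88388097]
case -y [ 94.61030218 -65.28627782]
t: 30.3
ee_pos: [0.5257, -0.3301, 0.0867]
orientation: [[0.999, 0.047, -0.0], [0.047, -0.999, 0.001], [-0.0, -0.001, -1.0]]
ft_force: [-8.0, 3.8, 17.2]
finger_gap: 0.455
t 30.3 pos [ 0.5257 -0.3301  0.0867] jaw -87.32 F [-7.98  3.76 17.18] gap 0.455 j [ -7.  26.  46.  98. -21.  65. -42.]
dp [-0.035 -0.005  0.007] twist deg -0.19 norm -0.001
```

```bash
python3 -m inch '{"dp":[[0,-0.005,-0.02],[0,-0.005,-0.02],[0,-0.005,-0.02],[0,-0.005,-0.02],[0,-0.005,-0.02]],"twist":[0,0,0,0,0],"claw":[255,255,120,120,120]}'; python3 go.py .5222 -.3298 .086 92.87
python3 - <<'E'
from bp import *
from workcell import snapshot,sensors
cv2.imwrite("pics/w9.png",snapshot("wrist")[:,:,::-1]);
cv2.imwrite("pics/w9c.png",cv2.resize(cv2.imread("pics/w9.png")[60:260,150:410],None,fx=3,fy=3,interpolation=2))
cv2.imwrite("pics/sc9.png",cv2.resize(snapshot("scene")[:,:,::-1][150:270,120:220],None,fx=6,fy=6,interpolation=2)[:600])
E
```

```text
t: 30.8
ee_pos: [0.5264, -0.329, 0.086]
orientation: [[0.999, 0.048, -0.0], [0.048, -0.999, 0.0], [-0.0, -0.0, -1.0]]
ft_force: [-0.6, -0.7, 0.7]
finger_gap: 0.524
t 30.8 pos [ 0.5264 -0.329   0.086 ] jaw -87.27 F [-0.61 -0.65  0.74] gap 0.524 j [ -7.  26.  46.  98. -21.  65. -42.]
dp [-0.042  0.006 -0.   ] twist deg -0.14 norm -0.0008
```

View pics/w9c.png

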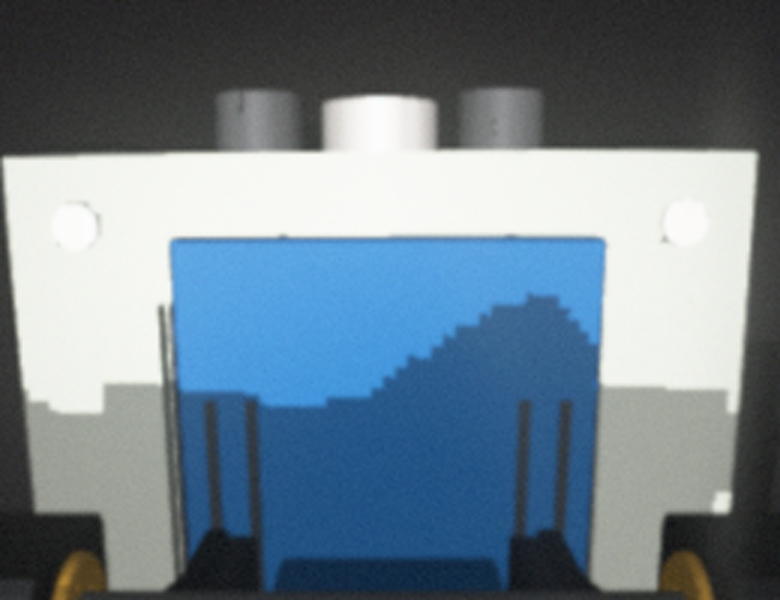

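View pics/sc9.png

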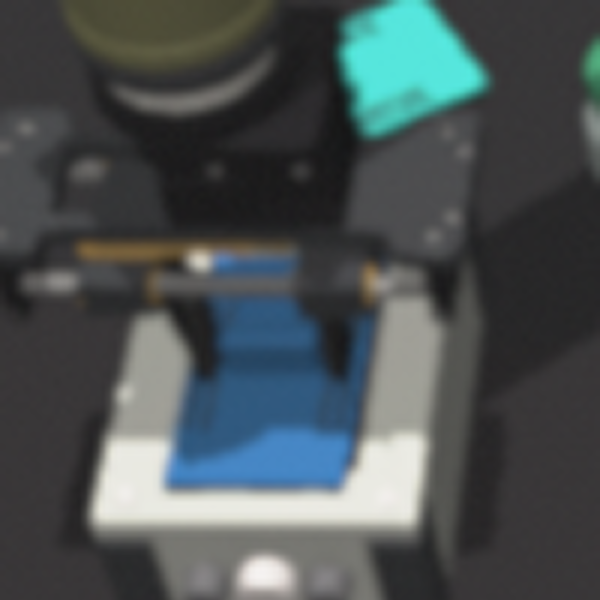

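```bash
python3 - <<'E'
from bp import *
ci=camera_info("wrist")
for z in(.088,.086,.0855):
    a=inlog(back(207,139.5,z,ci)[:2]);b=inlog(back(351.3,139.5,z,ci)[:2]);print(z,a,b,np.linalg.norm(a-b),(a+b)/2)
for n,u,v in(("case corner +y",4/3+150,157/3+60),("case -y",757/3+150,152/3+60)): print(n,inlog(back(u,v,.08,ci)[:2]))
im=cv2.imread("pics/w9.png");cv2.imwrite("pics/w9d.png",cv2.resize(im[120:260,180:380],None,fx=4,fy=4,interpolation=2))
E
```

```text
0.088 [79.88633069 34.59197545] [ 79.72338921 -37.66315528] 72.25531445463953 [79.80485995 -1.53558992]
0.086 [79.84815577 35.02690685] [ 79.6831905  -38.12565658] 73.15274943189927 [79.76567313 -1.54937487]
0.0855 [79.83861204 35.1356397 ] [ 79.67314082 -38.2412819 ] 73.37710817621415 [79.75587643 -1.5528211 ]
case corner +y [93.96931791 64.86967476]
case -y [ 94.49113289 -65.62548464]
```

View pics/w9d.png

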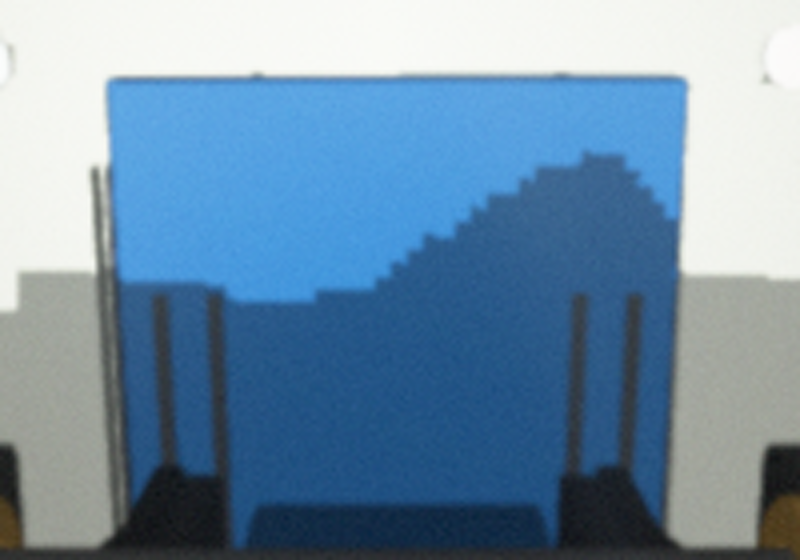

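```bash
python3 -m inch '{"dp":[[0,-0.01,0],[0,-0.01,0],[0,-0.01,0],[0,-0.01,0],[0,-0.01,0]],"twist":[0,0,0,0,0],"claw":[255,255,255,255,255]}'; python3 go.py .5222 -.3298 .086 92.87;  python3 -m inch '{"dp":[[-0.02,0,0],[-0.04,0,0],[-0.06,0,0],[-0.08,0,0],[-0.08,0,0]],"twist":[0,0,0,0,0],"claw":[255,255,255,255,255]}'; python3 go.py .5222 -.3298 .086 92.87
```

```text
t: 31.4
ee_pos: [0.526, -0.3283, 0.0864]
orientation: [[0.999, 0.047, -0.0], [0.047, -0.999, 0.0], [-0.0, -0.0, -1.0]]
ft_force: [0.0, -0.0, -1.2]
finger_gap: 0.453
t 31.4 pos [ 0.526  -0.3283  0.0864] jaw -87.3 F [ 0.04 -0.03 -1.2 ] gap 0.453 j [ -7.  26.  46.  98. -21.  65. -42.]
dp [-0.039  0.013  0.004] twist deg -0.17 norm -0.0009
t: 31.9
ee_pos: [0.5177, -0.3289, 0.0866]
orientation: [[0.999, 0.047, -0.0], [0.047, -0.999, 0.0], [-0.0, -0.0, -1.0]]
ft_force: [-0.6, -0.6, -1.2]
finger_gap: 0.457
t 31.9 pos [ 0.5177 -0.3289  0.0866] jaw -87.32 F [-0.59 -0.58 -1.17] gap 0.457 j [ -7.  25.  47.  99. -20.  65. -42.]
dp [0.044 0.011 0.006] twist deg -0.19 norm -0.0011
```

```bash
python3 -m inch '{"dp":[[-0.01,0,0],[-0.02,0,0],[-0.03,0,0],[-0.04,0,0],[-0.04,0,0]],"twist":[0,0,0,0,0],"claw":[255,255,255,255,255]}'; python3 go.py .5222 -.3298 .086 92.87
python3 - <<'E'
from bp import *
from workcell import snapshot,sensors
cv2.imwrite("pics/w10.png",snapshot("wrist")[:,:,::-1]);
cv2.imwrite("pics/w10c.png",cv2.resize(cv2.imread("pics/w10.png")[60:260,150:410],None,fx=3,fy=3,interpolation=2))
cv2.imwrite("pics/sc10.png",cv2.resize(snapshot("scene")[:,:,::-1][150:270,120:220],None,fx=6,fy=6,interpolation=2)[:600])
E
```

```text
t: 32.4
ee_pos: [0.514, -0.329, 0.0865]
orientation: [[0.999, 0.047, 0.0], [0.047, -0.999, 0.0], [0.0, -0.0, -1.0]]
ft_force: [-0.3, 0.4, -0.2]
finger_gap: 0.457
t 32.4 pos [ 0.514  -0.329   0.0865] jaw -87.3 F [-0.33  0.41 -0.24] gap 0.457 j [ -7.  25.  47. 100. -20.  64. -42.]
dp [0.082 0.012 0.005] twist deg -0.17 norm -0.001
```

View pics/w10c.png

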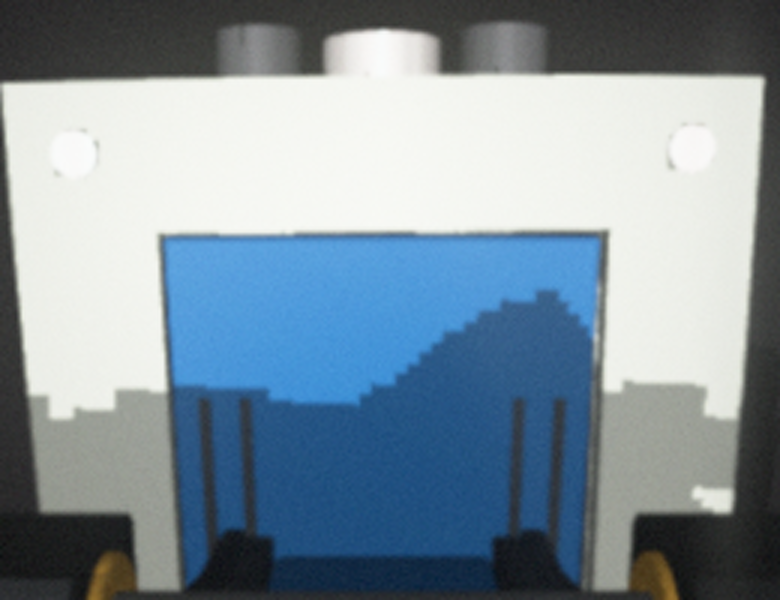

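View pics/sc10.png

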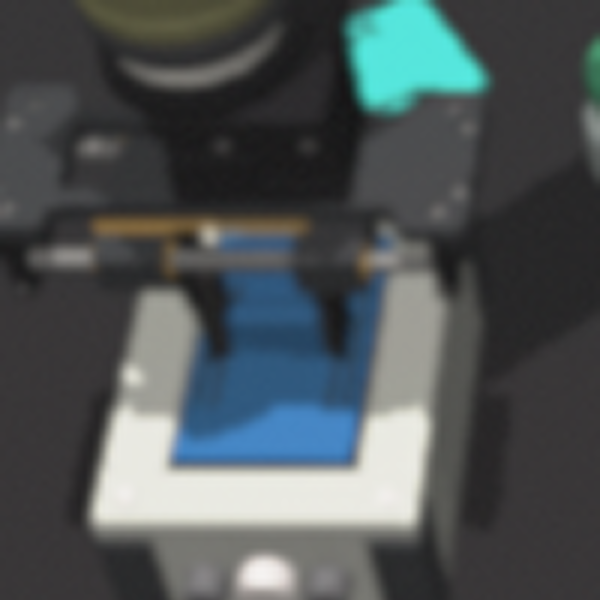

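The free edge now sits just inside the recess, with a dark gap on three sides around (160–605, 232). One more millimetre of hook, then I'll swing it down.

```bash
python3 -m inch '{"dp":[[-0.012,0,0],[-0.012,0,0.01],[-0.012,0,0.02],[-0.012,0,0.03],[-0.012,0,0.03]],"twist":[0,0,0,0,0],"claw":[255,255,255,255,255]}'; python3 go.py .5222 -.3298 .086 92.87
```

```text
t: 33.0
ee_pos: [0.5135, -0.3291, 0.084]
orientation: [[0.999, 0.047, 0.001], [0.047, -0.999, -0.0], [0.001, 0.0, -1.0]]
ft_force: [0.4, -0.3, 3.8]
finger_gap: 0.453
t 33.0 pos [ 0.5135 -0.3291  0.084 ] jaw -87.28 F [ 0.44 -0.32  3.85] gap 0.453 j [ -7.  25.  47. 100. -20.  64. -42.]
dp [ 0.086  0.011 -0.02 ] twist deg -0.15 norm -0.0008
```

```bash
python3 -m inch '{"dp":[[0,0,0],[0,0,0],[0,0,0],[0,0,-0.3],[0,0,-0.8]],"twist":[0,0,0,0,0],"claw":[110,110,110,110,110]}'; python3 -m inch '{"dp":[[-0.3,0,-0.3],[-0.5,0,-0.6],[-0.5,0,-0.6],[-0.5,0,-0.6],[-0.5,0,-0.6]],"twist":[0,0,0,0,0],"claw":[110,110,110,110,110]}'
python3 - <<'E'
from bp import *
from workcell import snapshot,sensors
ci=camera_info("wrist")
cv2.imwrite("pics/w11.png",snapshot("wrist")[:,:,::-1]);
im=cv2.imread("pics/w11.png")
cv2.imwrite("pics/w11c.png",cv2.resize(im[40:300,140:420],None,fx=2.3,fy=2.3,interpolation=2))
cv2.imwrite("pics/sc11.png",cv2.resize(snapshot("scene")[:,:,::-1][150:270,120:220],None,fx=6,fy=6,interpolation=2)[:600])
E
```

```text
t: 33.5
ee_pos: [0.5107, -0.3273, 0.1609]
orientation: [[0.999, 0.047, -0.007], [0.047, -0.999, 0.003], [-0.007, -0.003, -1.0]]
ft_force: [1.7, -0.2, 0.4]
finger_gap: 0.566
t: 34.0
ee_pos: [0.4633, -0.3303, 0.2223]
orientation: [[0.999, 0.048, -0.001], [0.048, -0.999, 0.001], [-0.001, -0.001, -1.0]]
ft_force: [-0.2, 0.1, -0.4]
finger_gap: 0.569
```

View pics/w11c.png

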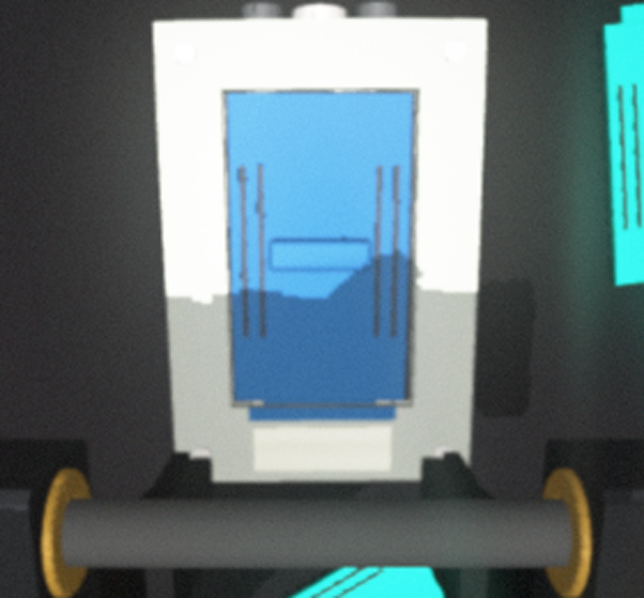

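View pics/sc11.png

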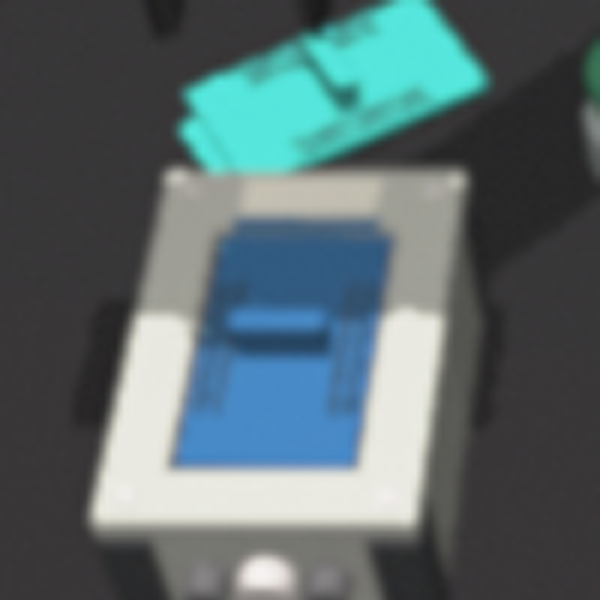

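```bash
python3 - <<'E'
from bp import *
from workcell import models
ci=camera_info("wrist")
f=lambda u,v:(u/2.3+140,v/2.3+40)
for n,u,v,z in(("free +y",226,92,.08),("free -y",416,92,.08),("lip +y",234,403,.08),("lip -y",410,403,.08),("caseF+y",153,21,.08),("caseF-y",488,19,.08),("fin top +y far",271,239,.1),("fin top -y far",371,238,.1),("fin near +y",270,270,.1),("fin near -y",368,270,.1)):
    print(n,np.round(inlog(back(*f(u,v),z,ci)[:2]),1))
for q in("cover_grip","cover_lip","cover_free_edge"):
    for d in models.place_of(q,"scene")[:6]:
        w=np.array(d["location"])
        if abs(inlog(w[:2])).max()<100: print(q,np.round(inlog(w[:2])),round(w[2],3),round(d["confidence"],2))
im=cv2.imread("pics/w11.png");cv2.imwrite("pics/w11d.png",np.hstack([cv2.resize(im[70:100,225:335],None,fx=7,fy=7,interpolation=2)]))
cv2.imwrite("pics/w11e.png",cv2.resize(im[200:245,225:335],None,fx=7,fy=7,interpolation=2))
E
```

```text
free +y [66.8 36.7]
free -y [ 66.8 -38.6]
lip +y [-60.6  36.9]
lip -y [-60.7 -39.6]
caseF+y [93.7 64.7]
caseF-y [ 94.3 -66.2]
fin top +y far [10.  18.5]
fin top -y far [ 10.3 -20. ]
fin near +y [-1.9 19.1]
fin near -y [ -1.9 -19. ]
cover_grip [4. 4.] 0.089 0.66
cover_lip [-67.   1.] 0.072 0.88
cover_free_edge [71.  2.] 0.08 0.66
```

View pics/w11d.png

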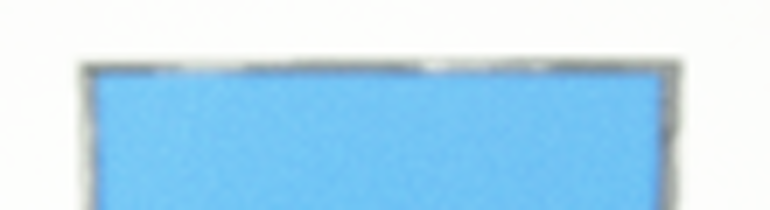

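View pics/w11e.png

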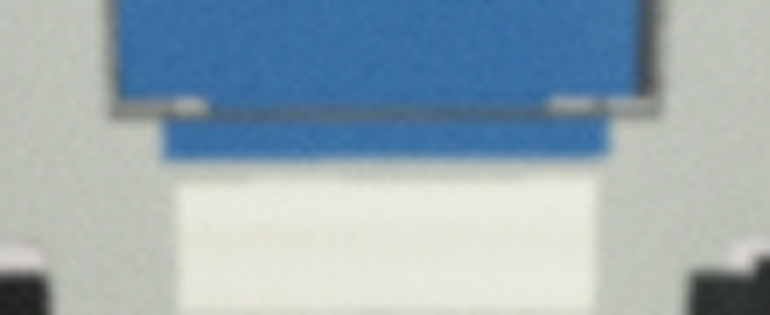

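```bash
python3 -m inch '{"dp":[[-0.2,0,-0.5],[-0.2,0,-0.5],[-0.2,0,-0.5],[-0.2,0,-0.5],[-0.2,0,-0.5]],"twist":[0,0,0,0,0],"claw":[110,110,110,110,110]}'; python3 - <<'E'
from workcell import snapshot
import cv2
cv2.imwrite("pics/sc12.png",snapshot("scene")[:,:,::-1])
im=snapshot("top")[:,:,::-1];cv2.imwrite("pics/top12.png",cv2.resize(im[90:330,110:450],None,fx=2.3,fy=2.3,interpolation=2))
E
```

```text
t: 34.75
ee_pos: [0.443, -0.3315, 0.2722]
orientation: [[0.999, 0.048, -0.002], [0.048, -0.999, 0.001], [-0.002, -0.001, -1.0]]
ft_force: [0.7, 0.8, 0.0]
finger_gap: 0.57
```

View pics/sc12.png

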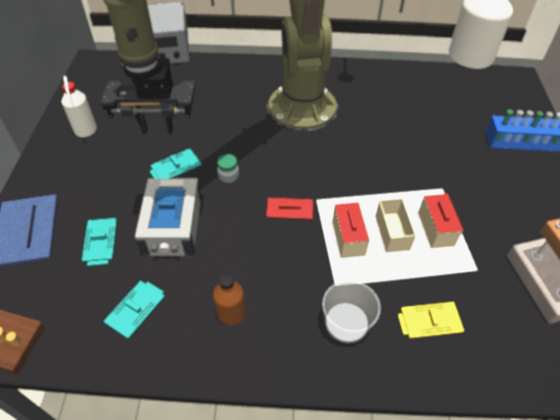

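View pics/top12.png

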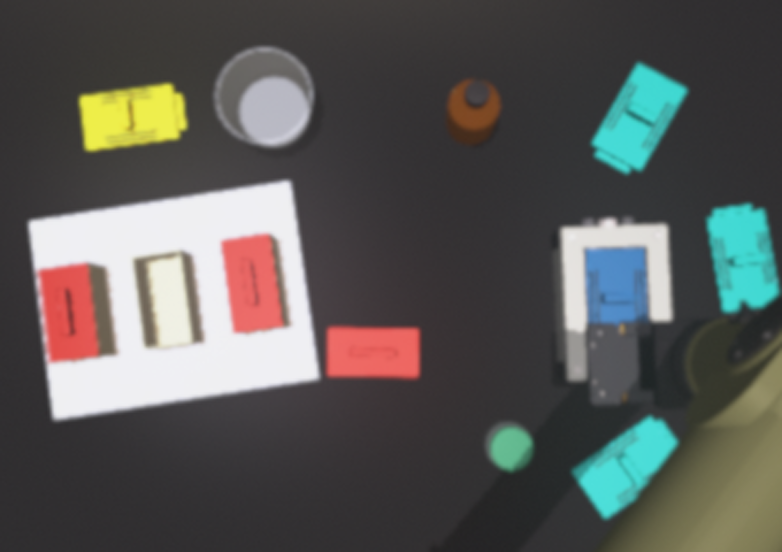

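Everything is in place: the cover lies in the recess at scene (170,207), the lid is flat at (290,208), and the other two boxes are shut at (350,230) and (442,220). Tub, bottle and jar are where they were. I'll hand in.

```bash
python3 -c "
from workcell import bot
print(bot.sign_off())"
```

```text
the job is handed in; nothing more can be done
None
```

The loaded cartridge is in the logger's battery bay and the blue cover is shut over it, handed in at about 35 s of the 72 s allowed.

- **Finding the heavy box:** I hefted two boxes shut. The outer one (largest y) read about 2.2 N and the middle one about 4.8 N, so the middle one held the loaded cartridge. I did not heft the third box, because only one can be heavy.
- **Opening and loading:** I set both boxes down upright, took the lid off the middle one only and laid it flat on the free spot. The cartridge then went into the bay.
- **Closing the cover:** I slid the lip about 13 mm under the ledge with the free end resting on the case. Then I swung the free end down until it touched bottom at the expected height, at about 4 N.

**Last checks:**
- The cover lies in its recess with a thin gap visible all round. Its fin is at x ≈ 4 mm in the logger's frame, and the trained networks put the fin at 89 mm height (90 mm when shut) and the free edge at 80 mm. They put the fin 4 mm off in y and the free edge at x 71 mm (67 mm when shut), which disagrees with the wrist picture by about their own error.
- The other two boxes are still shut, and the tub, bottle and jar are where they were.
- No force went above about 17 N. That peak came when I first tried to tilt the cover by pressing while gripping it. Loosening the grip let it tilt by itself.
- One early slip: I read the wrist picture the wrong way round, so I gripped the lid about 9 mm off the middle of its bar. It did no harm.

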